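# Lock the micrometer block into the wafer stage with its taper wedge

### The arm

A 6-joint arm with a two-finger parallel gripper is mounted at the origin on the work surface. World frame = base frame: x ahead of the robot, y to its left, z up, the work surface at z = 0. Lengths are in m, angles in degrees, forces in N, time in s.
With the tool pointing down it reaches from about 0.275 to 0.875 m from the base axis. Payload 12.5 kg.
Tool frame: the origin (TCP) lies between the finger pads; the fingertips stand 8 mm ahead of it and the grasp point (between the pads) lies 11 mm behind it (robot.finger_overhang is the distance from the TCP to the fingertips, in m); y points along the fingers, z is the direction in which the jaws open and shut, and the axes are right-handed (so a half turn about y gives the same grasp; the last joint's range is limited). The gripper opens to 85 mm and grips with 20 to 120 N. Pads are 22 mm wide; open, the fingers measure 114 mm over their backs; the gripper's body (76 mm by 85 mm) begins 54 mm behind the grasp point. The pads swing forward as they close: fully open they stand 13 mm farther back than shut.
Start: joints at [-71.31, 20.094, 94.641, -0, 65.266, -4.847], TCP at [0.22, -0.504, 0.239] pointing down, gripper open.
Joint ranges: [-157.81, 157.81], [-45, 120.19], [0.68, 151.7], [-89.99, 269.99], [4.06, 180], [-164.3, 164.3]. Speed limits (degrees/s): [127.2, 127.2, 159.86, 180, 180, 180].

### API

Orientations are given as [roll, pitch, yaw] about the fixed x, y, z axes, in that order (R = Rz(yaw) Ry(pitch) Rx(roll)).
In Python, from bench import monitor, grab_frame, camera_model, workorder, finder, robot gives the robot as it stands.
- The arm moves only by the tool send_rows, never from a script. Its argument "deltas" is a list of rows, each an object of numbers: "gripper": the opening, from -1 (shut) to 1 (fully open); "dx", "dy", "dz": the shift along the tool's x, y, z in mm; "spin": the turn about the tool's y in rad. A call has exactly 5 rows; each row shifts and turns the commanded pose from where the row before left it, along the tool's axes as they then stand; what a row does not reach is not made up. A row lasts 1/10 s, in which the tool goes at most 50 mm and 8.59 degrees, less where a joint would pass 70% of its speed; a pose out of reach is approached as far as the arm can. A call is refused whole if a number of a shift passes 50 or a number of a turn 0.15, either way. A call with a gripper value outside its range is refused whole. The fingers move at their own pace and stop on an object; the grip force is fixed at half the most. Time passes only in rows, so rows that do not move let the fingers close, or fill a call up. It gives the time, the measured TCP pose, the force and the opening at its end, in the units of the state.
- monitor.sense(): the state, without advancing time (a new reading comes with each control period).
- grab_frame(name): name is "side" or "top" or "wrist"; returns the picture (384x512x3 uint8, red, green, blue); there is no depth.
- camera_model(name): a dict with "fovy" (degrees; the focal length in pixels is half the picture's height over the tangent of half this angle, whatever the lens; pixels are square), "cx", "cy" (the principal point, pixels), "xyz" and "orientation" of the camera in the world. Camera axes: x right, y down, z forward; pixel columns grow to the right and rows downward; lengths in m; the calibration is good to about 2 mm. A picture is of the moment at which its call begins: read the wrist's pose just before it. camera_model takes no time and is no camera call; for the wrist camera it gives the pose at the moment of the call.
- workorder.job_done(): hands the job in, once; it reports no verdict.
Trained networks look in the newest picture that a camera, given by its name, has taken for a name from the list of things; names that differ only in an ending like _2 or _b are one class to them, and where a whole thing is asked for, a point or a joint stands for the part that bears it (a point fixed in the world has none). Each returns a list of dicts, best first, with "confidence" (0 to 1); they miss things now and then, are a little off and sometimes report something else, mostly with a low value. They report only what shows in the picture. A call takes as long as a camera call. They do not tell look-alikes from the thing itself.
- finder.find_in(camera, label): "uv" ([column, row] in pixels, amid what is visible of it).
- finder.tip_of(camera, label): "uv" ([column, row] in pixels: a listed point, or the origin of a listed thing).
The state is a dict: "t": time; "q": joint angles; "qd": joint speeds; "joint_torque": joint torques, N m; "position": TCP position; "orientation": TCP orientation; "ft_force": force on the tool from outside, world axes, zero at the start; "moment": the same for the moment, N m; "finger_gap": finger opening in m.
Only numpy, scipy, OpenCV 4.12 (cv2) and the standard library are available. Lean on these libraries where they do the work, as an engineer would, in place of code of your own. Each camera call takes 0.05 s, during which the arm holds its last target.

### The job

The left micrometer block on the wafer stage sits loose in its pocket: take the aluminium taper wedge from the tool stand, set it thin end down in the gap on the block's outer side, sloping face away from the block, and let go of it. Then tap it down with the nylon end of the brass bar until the block is home against the inner wall of its pocket and the wedge is locked tight. Put the bar back upright in its hole in the stand, and leave the wafer chuck and the other things on the bench alone.

Things in the scene. Friction and masses are not known exactly. Their poses are not given: they have to be found in the camera images.
- stage: Fixed black wafer stage on the bench, 260 x 260 mm, top 65 mm above the bench; origin on the bench under its centre, x to the back, y left, z up. Two micrometer blocks stand in pockets along its front edge, thimbles to -x reaching 156 mm forward of the origin. The right one (y = -42 mm) is already locked by its own wedge and is part of the stage; the left one is block.
- block: Loose dark grey steel micrometer block, 0.5 kg, standing in the left pocket: 30 (x) x 44 (y) mm, 60 mm tall, its top 20 mm proud of the stage top (24 mm in x there). Origin at the centre of its underside, axes as the stage's. It starts 1.2 to 1.8 mm off the pocket's inner wall and slides home as the wedge is driven; 1.5 mm of play before and behind.
- block_home (a point): On the pocket floor: where the block's origin lies when it stands against the inner wall. Axes as the stage's.
- mouth (a point): Middle of the mouth of the gap on the outer (+y) side of the block, level with the stage top; there the gap is about 13 mm wide in y and 33 mm long in x. Below it the gap is 40 mm deep; its outer wall leans outward by 8 degrees, from 9 mm (floor) to 14.6 mm (top) off the block when the block is home, with a 3 mm chamfer at the mouth. Axes as the stage's.
- seat (a point): Where the wedge's origin lies when the wedge just touches with the block home: 7.1 mm above the gap's floor, 32.9 mm below the stage top. Set in loosely, the wedge comes to rest about 8 to 13 mm higher, with the block not yet home; driven tight it ends 0.5 to 4 mm lower than this. Axes as the stage's.
- wedge: Loose aluminium taper wedge, 80 mm tall, 28 mm wide in its x (parallel faces to grip), upright face at y = -5 mm, sloping face (8 degrees) from y = +5 mm at the thin end to +16.2 mm at the top. Origin: centre of the thin lower end, z up. Starts thin end down in the stand's slot, top 45 mm proud, its x along the stand's y, leaning up to 3 degrees. In the gap its axes are parallel to the stage's.
- wedge_top (a point): Middle of the wedge's flat top (28 x 21 mm), 80 mm above its origin: the place to tap. The wedge is self-locking: one firm tap or push of 12 to 20 N here locks it; a few newtons do not.
- bar: Loose tapping bar, an upright round brass bar 22 mm in diameter and 120 mm long, 0.34 kg, with a white nylon tip (20 mm in diameter, 12 mm long) at the lower end, where the origin is (centre of the nylon face); z along the bar. It starts standing in the round hole of the stand, 85 mm proud; the upper half is knurled for the grip.
- stand: Fixed grey tool stand, a block 160 (x) x 60 (y) x 50 mm high on the bench left or right of the stage; origin on the bench under its centre. Its round bar hole is at x = +52 mm; two wedge slots (16.5 mm in x, 33 mm in y, 35 mm deep) are at x = -28 mm (holds the wedge) and x = -60 mm (empty).
- bar_hole (a point): Centre of the mouth of the bar's hole in the stand top, 50 mm above the bench; the hole is 30 mm in diameter and 35 mm deep (floor 15 mm above the bench).
- chuck: Wafer chuck with a dark 150 mm wafer on it, fixed on the stage, 160 mm in diameter, its top 17 mm above the stage top; origin at the centre of its underside. Not to be touched.
- tray: Fixed aluminium sample tray 150 x 110 x 26 mm on the bench, on the other side of the stage from the stand; origin under its centre.
- objective: Bystander: loose steel microscope objective standing on the bench, 32 mm in diameter, 50 mm tall; origin at the centre of its underside.
- lens_case: Bystander: loose clear lens case with a black lid, 47 mm in diameter, 60 mm tall; origin at the centre of its underside.
- tweezers: Bystander: loose steel tweezers lying flat along their x, 125 mm long, 6 mm thick; origin under the middle.
- hex_key: Bystander: loose dark hex key lying on the stage's right edge, 65 x 20 mm, 4 mm thick.
- screwdriver: Bystander: loose black screwdriver lying along its x, back right of the stage, 150 mm long; origin under the middle.
- sample_box: Bystander: loose black sample box with a clear lid, 62 x 62 x 26 mm, back left of the stage; origin under its centre.
There are look-alikes about, which are no part of the job. There is more than one size of the wedge; the one meant has the size given above. What is shaped like the stand but blue is not meant.

How it is judged (in metres and radians):
On the way, in this order (a step that is already met when the one before it is completed fails the run):
1. the wedge stands in the gap beside the block, thin end down and sloping face outward, let go and not yet touched by the bar (x of wedge in the frame of seat between -0.006 and 0.006 m and y of wedge in the frame of seat between -0.005 and 0.008 m and angle between the z axis of wedge and the z axis of stage, either way round below 0.2 rad and z of wedge in the frame of seat below 0.02 m and y of wedge_top in the frame of seat above 0.001 m and contact force between each of the fingers, bar and wedge below 0.05 N), for 0.3 s.
2. the bar taps the wedge down until the block is home and the wedge tight (x of wedge in the frame of seat between -0.006 and 0.006 m and y of wedge in the frame of seat between -0.005 and 0.008 m and angle between the z axis of wedge and the z axis of stage, either way round below 0.2 rad and y of block in the frame of block_home between -0.0015 and 0.0012 m and z of block in the frame of block_home below 0.003 m and z of wedge in the frame of seat below 0.004 m and contact force between bar and wedge above 2 N and contact force between wedge and block above 8 N).
At the end, for the whole second after the job is handed in: Block within 1.2 mm of home, wedge in the gap at most 4 mm above the seat, slope outward, within 0.2 rad of upright, still, and pressing the block with over 8 N by itself; bar standing in its hole (foot over 30 mm down, within 8 mm of its centre), let go and still (x of wedge in the frame of seat between -0.006 and 0.006 m and y of wedge in the frame of seat between -0.005 and 0.008 m and angle between the z axis of wedge and the z axis of stage, either way round below 0.2 rad and y of block in the frame of block_home between -0.0015 and 0.0012 m and z of block in the frame of block_home below 0.003 m and z of wedge in the frame of seat below 0.004 m and y of wedge_top in the frame of seat above 0.001 m and contact force between wedge and block above 8 N and linear speed of wedge below 0.005 m/s and horizontal distance between bar and bar_hole below 0.008 m and z of bar in the frame of bar_hole below -0.03 m and angle between bar's own z axis and vertical below 0.25 rad and linear speed of bar below 0.02 m/s); the robot touches nothing.
It fails at once if the wafer chuck is touched (contact force between anything else and chuck above 1 N).
It fails at once if a bystander is shifted by more than 30 mm (distance of any of objective, lens_case, tweezers, hex_key, screwdriver, sample_box from where it was at the start of the episode above 0.03 m).
It also fails if it takes over 64 s, if anything falls off the work surface, if the arm or the gripper's body presses on something with over 40 N, if the wrist force passes 120 N, or if a joint passes its speed limit or range.

## Working session

There is one attempt and no reset: what is moved stays moved. The work goes in short steps, Python scripts to look and compute and a tool call to move; the robot and the scene stay as the last step left them, time stands still between calls to the robot, and variables do not carry over. Pictures are saved under pics/ and viewed, and the job is handed in when it is done.

Besides the shell and the picture viewer there is one more tool, called after "Emit:" as name([rows], argument=value, ...), one row to a line, values as JSON. send_rows: Moves the arm, as the interface text tells. Its arguments: {"type":"object","properties":{"deltas":{"type":"array","items":{"type":"object","properties":{"gripper":{"type":"number"},"dx":{"type":"number"},"dy":{"type":"number"},"dz":{"type":"number"},"spin":{"type":"number"}}}}},"required":["deltas"]}

```bash
mkdir -p pics; ls; python3 - <<'E'
from bench import monitor, grab_frame, camera_model, workorder, finder, robot
import cv2
print(monitor.sense())
for n in ("side","top","wrist"):
    print(n,camera_model(n))
    im=grab_frame(n); cv2.imwrite(f"pics/{n}0.png",cv2.cvtColor(im,cv2.COLOR_RGB2BGR))
print([a for a in dir(robot) if a[0]!='_'])
E
```

```text
pics
{'t': 0.0, 'q': array([-7.13105294e+01,  2.01255511e+01,  9.46781930e+01,  7.49713667e-04,
        6.52644717e+01, -4.84656246e+00]), 'qd': array([-0.04484093,  0.07554279,  0.02395749,  0.09579325,  0.00544412,
        0.01047275]), 'joint_torque': array([-4.61372954e-03, -5.06105769e+01, -2.91408169e+01, -3.46585311e-04,
        4.47012702e-03,  1.02414964e-05]), 'position': array([ 0.21955608, -0.50392025,  0.23873856]), 'orientation': array([-9.00679144e+01,  6.44150855e-03, -1.56464285e+02]), 'ft_force': array([ 0.66186518, -0.3660949 ,  1.01177545]), 'moment': array([-0.09442533, -0.02042339,  0.01236806]), 'finger_gap': 0.08534831694834207}
side {'fovy': 54.320616146497365, 'cx': 261.4919330945539, 'cy': 191.6842201433742, 'xyz': array([ 0.40257347, -0.78104995,  0.72918927]), 'orientation': array([-132.08934077,    1.01098119,   -7.29270384])}
top {'fovy': 43.06107024045639, 'cx': 255.4934995032953, 'cy': 184.57651024591897, 'xyz': array([ 0.3709868 , -0.05689106,  1.63008612]), 'orientation': array([-1.76034523e+02, -1.29972442e-01, -8.98002286e+01])}
wrist {'fovy': 69.99991580593378, 'cx': 258.8939654059127, 'cy': 197.25425386886522, 'xyz': array([ 0.29258344, -0.47228505,  0.37271602]), 'orientation': array([ 1.62107226e+02,  7.97745250e-02, -6.64877633e+01])}
['MotionError', 'finger_overhang']
```

View pics/side0.png

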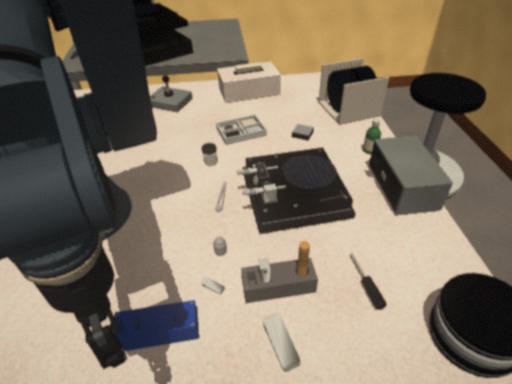

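View pics/top0.png

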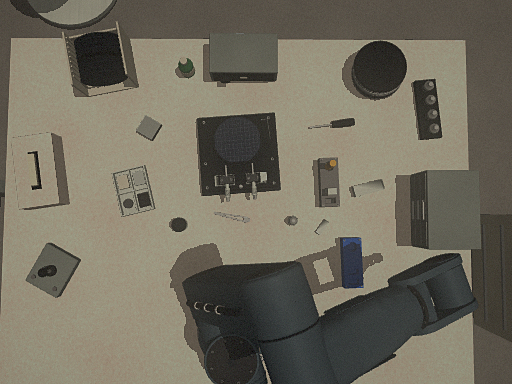

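View pics/wrist0.png

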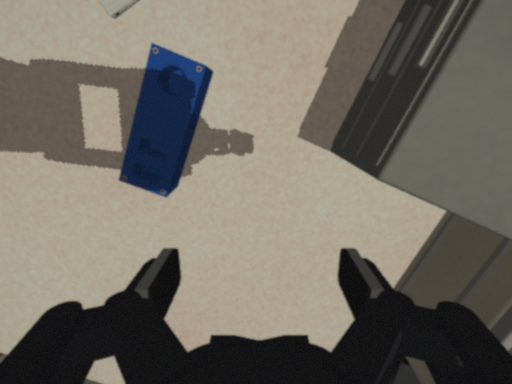

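```bash
python3 - <<'E'
import cv2
t=cv2.imread('pics/top0.png'); s=cv2.imread('pics/side0.png')
a=cv2.resize(t[100:250,180:400],None,fx=3.6,fy=3.6,interpolation=cv2.INTER_CUBIC); cv2.imwrite('pics/top0z.png',a)
b=cv2.resize(s[130:310,200:400],None,fx=3.3,fy=3.3,interpolation=cv2.INTER_CUBIC); cv2.imwrite('pics/side0z.png',b)
E
```

```text
(no output)
```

View pics/top0z.png

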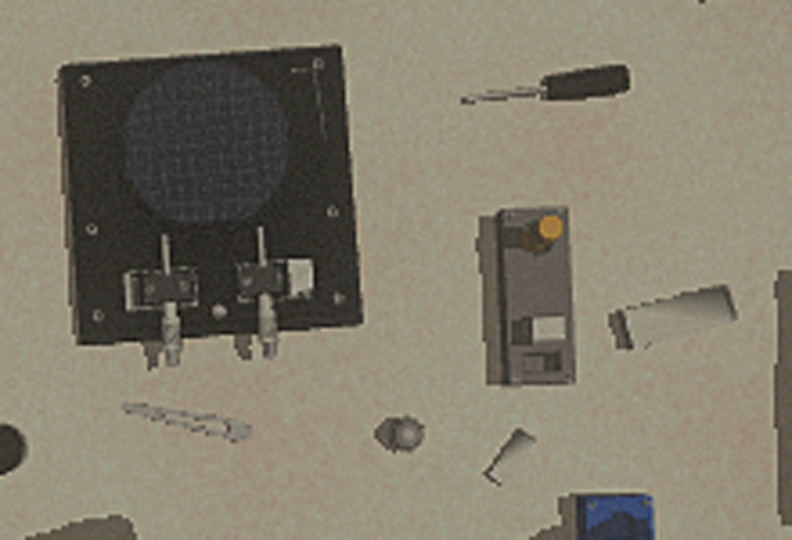

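View pics/side0z.png

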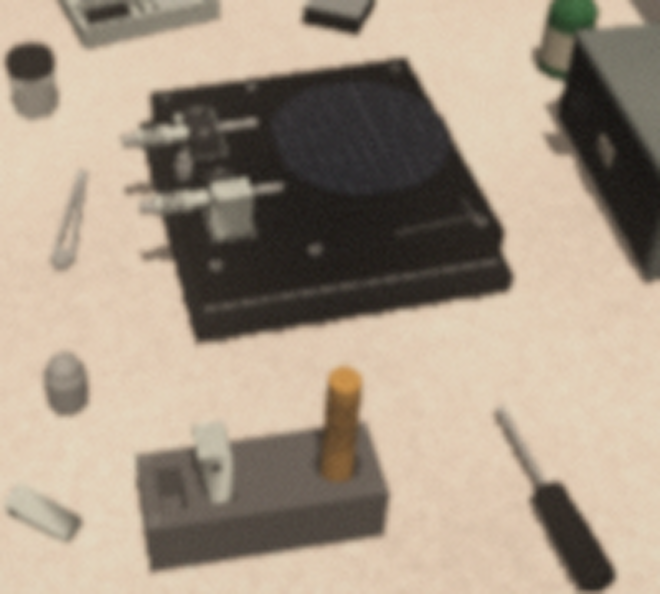

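```bash
cat > h.py <<'E'
import numpy as np, cv2
from scipy.spatial.transform import Rotation as Rn
from scipy.optimize import least_squares
def R_of(o): return Rn.from_euler('xyz',o,degrees=True).as_matrix()
def f_of(c): return 192/np.tan(np.radians(c['fovy']/2))
def back(c,uv,z):
    uv=np.atleast_2d(uv).astype(float); f=f_of(c)
    d=np.c_[(uv[:,0]-c['cx'])/f,(uv[:,1]-c['cy'])/f,np.ones(len(uv))]@R_of(c['orientation']).T
    s=(z-c['xyz'][2])/d[:,2]
    return c['xyz']+d*s[:,None]
def proj(c,P):
    q=(np.atleast_2d(P)-c['xyz'])@R_of(c['orientation']); f=f_of(c)
    return np.c_[c['cx']+f*q[:,0]/q[:,2],c['cy']+f*q[:,1]/q[:,2]]
def fit2d(model,world):
    # least-squares rigid fit -> x,y,yaw(deg), residual
    m=np.asarray(model);w=np.asarray(world)[:,:2]
    f=lambda p:((m@np.array([[np.cos(p[2]),np.sin(p[2])],[-np.sin(p[2]),np.cos(p[2])]])+p[:2])-w).ravel()
    r=least_squares(f,[*w.mean(0),0]); return r.x[:2],np.degrees(r.x[2]),r.fun.reshape(-1,2)
def to(pose,P):
    (x,y),a=pose; a=np.radians(a); P=np.atleast_2d(P).astype(float)
    o=P.copy(); o[:,0]=x+P[:,0]*np.cos(a)-P[:,1]*np.sin(a); o[:,1]=y+P[:,0]*np.sin(a)+P[:,1]*np.cos(a); return o
def toolmove(yaw,dx,dy,dz):
    "world delta (m) -> tool dx,dy,dz mm"
    a=np.radians(yaw); return np.round(1000*np.array([dx*np.cos(a)+dy*np.sin(a),-dz,-dx*np.sin(a)+dy*np.cos(a)]),1)
def snap(n,name):
    from bench import grab_frame,camera_model,monitor
    s=monitor.sense(); c=camera_model(n); im=cv2.cvtColor(grab_frame(n),cv2.COLOR_RGB2BGR); cv2.imwrite('pics/'+name,im)
    import pickle; pickle.dump((s,c),open('pics/'+name+'.pkl','wb')); return s,c,im
def zoom(im,x0,x1,y0,y1,k,name):
    cv2.imwrite('pics/'+name,cv2.resize(im[y0:y1,x0:x1],None,fx=k,fy=k,interpolation=cv2.INTER_CUBIC))
E
python3 - <<'E'
from h import *
from bench import camera_model
c=camera_model('top')
def z2p(u,v): return (180+u/3.6-.3,100+v/3.6-.3)
st=[z2p(60,66),z2p(340,46),z2p(362,324),z2p(78,345)]
W=back(c,st,0.065); p,a,r=fit2d([[.13,.13],[.13,-.13],[-.13,-.13],[-.13,.13]],W); print('stage',p,a,(r*1e3).round(1).tolist())
sd=[z2p(499,211),z2p(568,206),z2p(576,383),z2p(505,385)]
W=back(c,sd,0.05); p2,a2,r=fit2d([[.08,.03],[.08,-.03],[-.08,-.03],[-.08,.03]],W); print('stand',p2,a2,(r*1e3).round(1).tolist())
print(to((p2,a2),[[.052,0,0],[-.028,0,0]]), back(c,[z2p(550,227)],.135), back(c,[z2p(548,328)],.095))
print('wrist',camera_model('wrist'))
E
```

```text
stage [ 0.57942619 -0.00320921] 4.412326243251924 [[3.2, 3.3], [3.9, -2.8], [-3.4, -2.9], [-3.7, 2.4]]
stand [ 0.4901186  -0.29902781] 2.0374548844813956 [[1.7, -1.1], [-1.0, 1.6], [-0.3, 1.8], [-0.4, -2.3]]
[[ 0.54208572 -0.29717907  0.        ]
 [ 0.4621363  -0.30002329  0.        ]] [[ 0.54309986 -0.29758418  0.135     ]] [[ 0.45854299 -0.30160266  0.095     ]]
wrist {'fovy': 69.99991580593378, 'cx': 258.8939654059127, 'cy': 197.25425386886522, 'xyz': array([ 0.29259132, -0.47230836,  0.3727898 ]), 'orientation': array([ 1.62106417e+02,  7.02669658e-02, -6.64877671e+01])}
```

```bash
cat >> h.py <<'E'
def plan(goal,yaw,n,maxspin=.14):
    "rows from current pose to goal xyz (m), yaw deg"
    from bench import monitor
    s=monitor.sense(); p=s['position']; a=s['orientation'][2]
    d=(np.array(goal)-p)/n; dyaw=(yaw-a+180)%360-180
    ns=int(np.ceil(abs(np.radians(dyaw))/maxspin)); ns=min(max(ns,1),n); sp=-np.radians(dyaw)/ns
    print('from',p.round(4),'yaw',round(a,2),'dyaw',round(dyaw,2))
    for i in range(n):
        m=toolmove(a,*d); s_=sp if i<ns else 0; print(dict(dx=float(m[0]),dy=float(m[1]),dz=float(m[2]),spin=round(float(s_),3))); a-=np.degrees(s_)
E
python3 -c "
from h import *
plan((.45,-.30,.24),-178,10)"
```

```text
from [ 0.2196 -0.504   0.2389] yaw -156.46 dyaw -21.54
{'dx': -29.3, 'dy': -0.1, 'dz': -9.5, 'spin': 0.125}
{'dx': -27.9, 'dy': -0.1, 'dz': -13.1, 'spin': 0.125}
{'dx': -26.0, 'dy': -0.1, 'dz': -16.5, 'spin': 0.125}
{'dx': -23.7, 'dy': -0.1, 'dz': -19.6, 'spin': 0.0}
{'dx': -23.7, 'dy': -0.1, 'dz': -19.6, 'spin': 0.0}
{'dx': -23.7, 'dy': -0.1, 'dz': -19.6, 'spin': 0.0}
{'dx': -23.7, 'dy': -0.1, 'dz': -19.6, 'spin': 0.0}
{'dx': -23.7, 'dy': -0.1, 'dz': -19.6, 'spin': 0.0}
{'dx': -23.7, 'dy': -0.1, 'dz': -19.6, 'spin': 0.0}
{'dx': -23.7, 'dy': -0.1, 'dz': -19.6, 'spin': 0.0}
```

Emit:
send_rows([
  {"dx": -29, "dz": -10, "spin": 0.125, "gripper": 1},
  {"dx": -28, "dz": -13, "spin": 0.125, "gripper": 1},
  {"dx": -26, "dz": -16, "spin": 0.125, "gripper": 1},
  {"dx": -24, "dz": -20, "gripper": 1},
  {"dx": -24, "dz": -20, "gripper": 1},
])

```text
validation failed for argument at $.de...
```

Emit:
send_rows([
  {"dx": -24, "dz": -20, "gripper": 1},
  {"dx": -24, "dz": -20, "gripper": 1},
  {"dx": -24, "dz": -20, "gripper": 1},
  {"dx": -24, "dz": -20, "gripper": 1},
  {"dx": -24, "dz": -20, "gripper": 1},
])

```text
validation failed for argument at $.de...
```

```bash
python3 - <<'E'
from h import *
s,c,im=snap('wrist','w1.png'); print(s['t'],s['position'],s['orientation'],c['xyz'],c['orientation'])
zoom(im,100,450,0,280,2.2,'w1z.png')
E
```

```text
0.15 [ 0.21960666 -0.5040035   0.2389061 ] [-9.00464206e+01  5.53068899e-03 -1.56463407e+02] [ 0.29259132 -0.47230836  0.3727898 ] [ 1.62106417e+02  7.02669658e-02 -6.64877671e+01]
```

View pics/w1z.png

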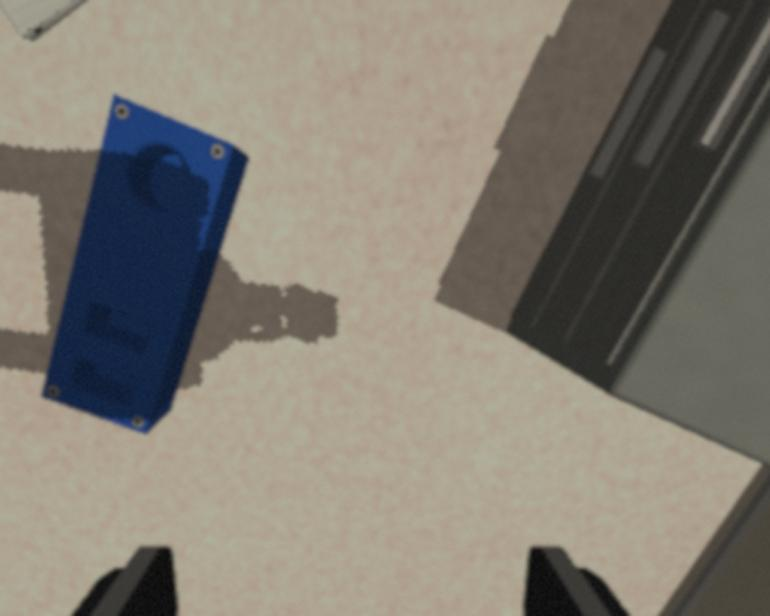

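Validation likely wants every field in each row.

Emit:
send_rows([
  {"dx": -29, "dy": 0, "dz": -10, "spin": 0.125, "gripper": 1},
  {"dx": -28, "dy": 0, "dz": -13, "spin": 0.125, "gripper": 1},
  {"dx": -26, "dy": 0, "dz": -16, "spin": 0.125, "gripper": 1},
  {"dx": -24, "dy": 0, "dz": -20, "spin": 0, "gripper": 1},
  {"dx": -24, "dy": 0, "dz": -20, "spin": 0, "gripper": 1},
])

```text
t: 0.7
position: [0.3358, -0.4005, 0.2392]
orientation: [-90.0, -0.0, -178.0]
ft_force: [-0.0, 1.0, 0.1]
finger_gap: 0.0854
```

Emit:
send_rows([
  {"dx": -24, "dy": 0, "dz": -20, "spin": 0, "gripper": 1},
  {"dx": -24, "dy": 0, "dz": -20, "spin": 0, "gripper": 1},
  {"dx": -24, "dy": 0, "dz": -20, "spin": 0, "gripper": 1},
  {"dx": -24, "dy": 0, "dz": -20, "spin": 0, "gripper": 1},
  {"dx": -24, "dy": 0, "dz": -20, "spin": 0, "gripper": 1},
])

```text
t: 1.2
position: [0.4522, -0.2962, 0.2392]
orientation: [-90.0, -0.0, -178.0]
ft_force: [-0.8, -0.4, 0.0]
finger_gap: 0.085
```

```bash
python3 - <<'E'
from h import *
s,c,im=snap('wrist','w1.png'); print(s['t'],s['position'],s['orientation'],c['xyz'],c['orientation'])
zoom(im,100,450,0,280,2.2,'w1z.png')
E
```

```text
1.2 [ 0.45223973 -0.29620056  0.23921522] [-9.00067874e+01 -7.28421385e-03 -1.77950350e+02] [ 0.53173977 -0.29305905  0.37309119] [ 1.62085348e+02  2.96353311e-02 -8.79728079e+01]
```

View pics/w1z.png

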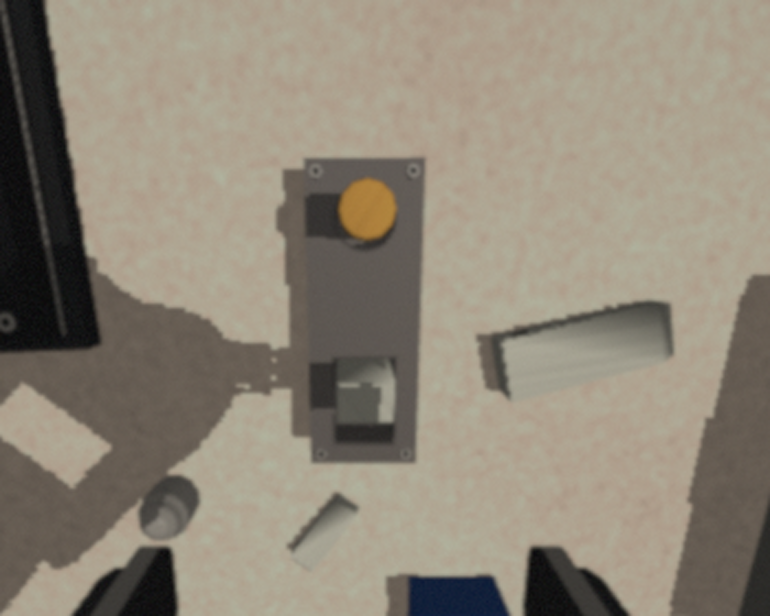

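```bash
python3 - <<'E'
from h import *
import pickle
from bench import finder
s,c=pickle.load(open('pics/w1.png.pkl','rb')); im=cv2.imread('pics/w1.png')
z=lambda u,v:(100+u/2.2-.3,v/2.2-.3)
W=back(c,[z(305,158),z(424,158),z(415,462),z(312,462)],.05); p2,a2,r=fit2d([[.08,.03],[.08,-.03],[-.08,-.03],[-.08,.03]],W); print('stand',p2,a2,(r*1e3).round(1).tolist())
P=(p2,a2); print('bar hole',to(P,[[.052,0,.05]]),'slot',to(P,[[-.028,0,.05]]))
print('bar top',back(c,[z(367,208)],.135))
print('wedge top corners',back(c,[z(337,385),z(397,385),z(395,426),z(336,426)],.095))
print('upper face base edge @.05',back(c,[z(337,357),z(397,357)],.05))
for l in ('wedge_top','wedge','bar','bar_hole'):
    for q in finder.tip_of('wrist',l)[:3]: print(l,q)
zoom(im,230,300,60,220,5,'w1zz.png')
E
```

```text
stand [ 0.49060726 -0.30164052] 2.213092724868358 [[0.4, 0.8], [0.7, -0.8], [-0.4, -0.6], [-0.6, 0.6]]
bar hole [[ 0.54256847 -0.29963248  0.05      ]] slot [[ 0.46262814 -0.30272177  0.05      ]]
bar top [[ 0.54307058 -0.29874255  0.135     ]]
wedge top corners [[ 0.46626441 -0.28898663  0.095     ]
 [ 0.46726945 -0.31728368  0.095     ]
 [ 0.44702432 -0.31751827  0.095     ]
 [ 0.44601335 -0.28908427  0.095     ]]
upper face base edge @.05 [[ 0.47115375 -0.2878841   0.05      ]
 [ 0.4723038  -0.32028654  0.05      ]]
wedge_top {'uv': [237.3, 254.1], 'confidence': 0.91}
wedge_top {'uv': [266.4, 183.8], 'confidence': 0.62}
wedge {'uv': [263.4, 164.4], 'confidence': 0.8}
wedge {'uv': [259.5, 230.1], 'confidence': 0.74}
wedge {'uv': [403.7, 147.9], 'confidence': 0.7}
bar {'uv': [263.8, 97.4], 'confidence': 0.79}
bar_hole {'uv': [262.4, 97.7], 'confidence': 0.96}
bar_hole {'uv': [308.8, 297.3], 'confidence': 0.66}
```

View pics/w1zz.png

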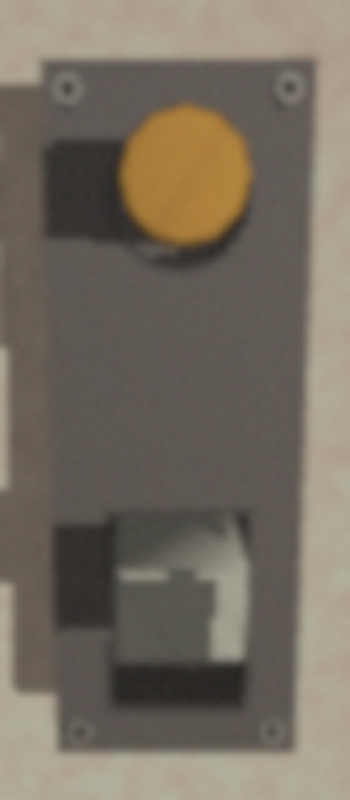

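Emit:
send_rows([
  {"dx": 0, "dy": 0, "dz": 0, "spin": -0.149, "gripper": 0.1},
  {"dx": 0, "dy": 0, "dz": 0, "spin": -0.149, "gripper": 0.1},
  {"dx": 0, "dy": 0, "dz": 0, "spin": -0.149, "gripper": 0.1},
  {"dx": 0, "dy": 0, "dz": 0, "spin": -0.149, "gripper": 0.1},
  {"dx": 0, "dy": 0, "dz": 0, "spin": -0.149, "gripper": 0.1},
])

```text
t: 1.95
position: [0.4506, -0.2981, 0.2393]
orientation: [-90.0, -0.0, -135.0]
ft_force: [-0.4, -0.2, -0.1]
finger_gap: 0.047
```

Emit:
send_rows([
  {"dx": 0, "dy": 0, "dz": 0, "spin": -0.149, "gripper": 0.1},
  {"dx": 0, "dy": 0, "dz": 0, "spin": -0.149, "gripper": 0.1},
  {"dx": 0, "dy": 0, "dz": 0, "spin": -0.149, "gripper": 0.1},
  {"dx": 0, "dy": 0, "dz": 0, "spin": -0.149, "gripper": 0.1},
  {"dx": 0, "dy": 0, "dz": 0, "spin": -0.149, "gripper": 0.1},
])

```text
t: 2.45
position: [0.4506, -0.2981, 0.2393]
orientation: [-90.0, -0.0, -92.3]
ft_force: [0.7, 0.5, 0.2]
finger_gap: 0.047
```

Emit:
send_rows([
  {"dx": 0, "dy": 0, "dz": 0, "spin": -0.149, "gripper": 0.1},
  {"dx": 0, "dy": 0, "dz": 0, "spin": -0.149, "gripper": 0.1},
  {"dx": 0, "dy": 0, "dz": 0, "spin": -0.149, "gripper": 0.1},
  {"dx": 0, "dy": 0, "dz": 0, "spin": -0.149, "gripper": 0.1},
  {"dx": 0, "dy": 0, "dz": 0, "spin": -0.149, "gripper": 0.1},
])

```text
t: 2.95
position: [0.4506, -0.2981, 0.2393]
orientation: [-90.0, 0.0, -49.6]
ft_force: [0.2, -0.9, -1.3]
finger_gap: 0.0468
```

Emit:
send_rows([
  {"dx": 0, "dy": 0, "dz": 0, "spin": -0.149, "gripper": 0.1},
  {"dx": 0, "dy": 0, "dz": 0, "spin": -0.149, "gripper": 0.1},
  {"dx": 0, "dy": 0, "dz": 0, "spin": -0.149, "gripper": 0.1},
  {"dx": 0, "dy": 0, "dz": 0, "spin": -0.149, "gripper": 0.1},
  {"dx": 0, "dy": 0, "dz": 0, "spin": -0.149, "gripper": 0.1},
])

```text
t: 3.45
position: [0.4506, -0.2981, 0.2393]
orientation: [-90.0, 0.0, -6.9]
ft_force: [0.6, 0.8, -0.5]
finger_gap: 0.0471
```

```bash
python3 -c "
from h import *
plan((.455,-.303,.20),2.2,5)"
```

```text
from [ 0.4506 -0.2981  0.2393] yaw -6.94 dyaw 9.14
{'dx': 1.0, 'dy': 7.9, 'dz': -0.9, 'spin': -0.08}
{'dx': 0.9, 'dy': 7.9, 'dz': -0.9, 'spin': -0.08}
{'dx': 0.8, 'dy': 7.9, 'dz': -1.0, 'spin': 0.0}
{'dx': 0.8, 'dy': 7.9, 'dz': -1.0, 'spin': 0.0}
{'dx': 0.8, 'dy': 7.9, 'dz': -1.0, 'spin': 0.0}
```

Emit:
send_rows([
  {"dx": 1, "dy": 8, "dz": -1, "spin": -0.08, "gripper": 0.1},
  {"dx": 1, "dy": 8, "dz": -1, "spin": -0.08, "gripper": 0.1},
  {"dx": 1, "dy": 8, "dz": -1, "spin": 0, "gripper": 0.1},
  {"dx": 1, "dy": 8, "dz": -1, "spin": 0, "gripper": 0.1},
  {"dx": 0, "dy": 8, "dz": -1, "spin": 0, "gripper": 0.1},
])

```text
t: 3.95
position: [0.4552, -0.3027, 0.1987]
orientation: [-90.0, 0.0, 1.8]
ft_force: [0.1, 0.2, 1.1]
finger_gap: 0.0471
```

```bash
python3 - <<'E'
from h import *
s,c,im=snap('wrist','w2.png'); print(s['t'],s['position'],s['orientation'],c['xyz'],c['orientation'])
zoom(im,130,400,60,384,1.85,'w2z.png'); zoom(im,200,320,110,260,5,'w2zz.png')
E
```

```text
3.95 [ 0.45515557 -0.30267155  0.19867927] [-8.99970056e+01  4.66699414e-03  1.82996731e+00] [ 0.37708559 -0.30488174  0.33258842] [ 1.62090521e+02 -2.39846635e-02  9.18029407e+01]
```

View pics/w2z.png

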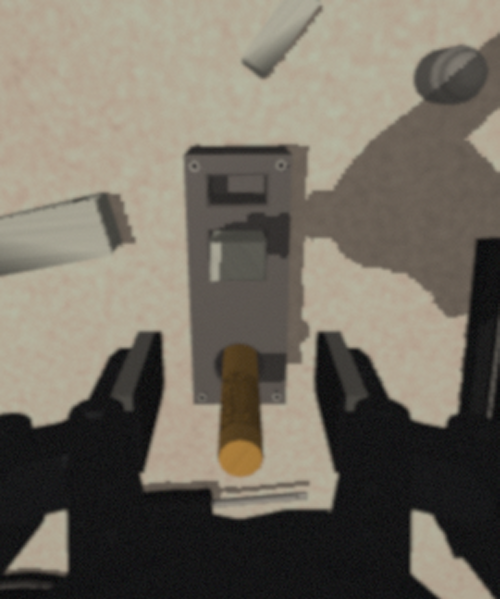

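View pics/w2zz.png

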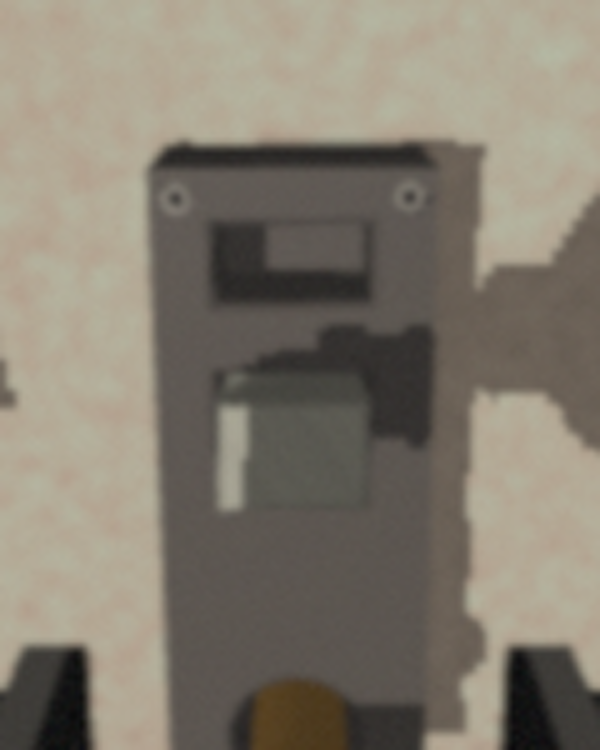

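```bash
python3 - <<'E'
from h import *
import pickle
s,c=pickle.load(open('pics/w2.png.pkl','rb'))
z=lambda u,v:(200+u/5-.4,110+v/5-.4)
W=back(c,[z(219,404),z(367,404),z(367,507),z(216,509)],.095); print('wtop',W, W.mean(0))
print('slope base @.05',back(c,[z(222,373),z(366,372)],.05))
print('stand edges @.05', back(c,[z(152,170),z(434,168),z(160,500),z(425,500)],.05))
z2=lambda u,v:(130+u/1.85-.3,60+v/1.85-.3)
print('bar top',back(c,[z2(241,457)],.135))
plan((.457,-.303,.075),2.0,5)
E
```

```text
wtop [[ 0.44776197 -0.31655965  0.095     ]
 [ 0.44692407 -0.28983545  0.095     ]
 [ 0.46678221 -0.28889574  0.095     ]
 [ 0.46805292 -0.31682922  0.095     ]] [ 0.45738029 -0.30303001  0.095     ]
slope base @.05 [[ 0.4542338  -0.31822901  0.05      ]
 [ 0.45305026 -0.28753518  0.05      ]]
stand edges @.05 [[ 0.41187718 -0.33311409  0.05      ]
 [ 0.40967055 -0.27571632  0.05      ]
 [ 0.48355338 -0.33142291  0.05      ]
 [ 0.48172984 -0.27320212  0.05      ]]
bar top [[ 0.54085776 -0.29870756  0.135     ]]
from [ 0.4547 -0.3024  0.1974] yaw 1.85 dyaw 0.15
{'dx': 0.5, 'dy': 24.5, 'dz': -0.1, 'spin': -0.003}
{'dx': 0.5, 'dy': 24.5, 'dz': -0.1, 'spin': 0.0}
{'dx': 0.5, 'dy': 24.5, 'dz': -0.1, 'spin': 0.0}
{'dx': 0.5, 'dy': 24.5, 'dz': -0.1, 'spin': 0.0}
{'dx': 0.5, 'dy': 24.5, 'dz': -0.1, 'spin': 0.0}
```

Emit:
send_rows([
  {"dx": 0.5, "dy": 24.5, "dz": -0.1, "spin": -0.003, "gripper": 0.1},
  {"dx": 0.5, "dy": 24.5, "dz": -0.1, "spin": 0, "gripper": 0.1},
  {"dx": 0.5, "dy": 24.5, "dz": -0.1, "spin": 0, "gripper": 0.1},
  {"dx": 0.5, "dy": 24.5, "dz": -0.1, "spin": 0, "gripper": 0.1},
  {"dx": 0.5, "dy": 24.5, "dz": -0.1, "spin": 0, "gripper": 0.1},
])

```text
t: 4.5
position: [0.4578, -0.3028, 0.0758]
orientation: [-90.0, -0.0, 2.1]
ft_force: [-0.1, 0.5, -0.1]
finger_gap: 0.0468
```

Emit:
send_rows([
  {"dx": 0, "dy": 0, "dz": 0, "spin": 0, "gripper": -1},
  {"dx": 0, "dy": 0, "dz": 0, "spin": 0, "gripper": -1},
  {"dx": 0, "dy": 0, "dz": 0, "spin": 0, "gripper": -1},
  {"dx": 0, "dy": 0, "dz": 0, "spin": 0, "gripper": -1},
  {"dx": 0, "dy": 0, "dz": 0, "spin": 0, "gripper": -1},
])

```text
t: 5.0
position: [0.4581, -0.303, 0.0776]
orientation: [-90.0, -0.0, 2.1]
ft_force: [-0.2, -0.1, -0.5]
finger_gap: 0.0269
```

Emit:
send_rows([
  {"dx": 0, "dy": -10, "dz": 0, "spin": 0, "gripper": -1},
  {"dx": 0, "dy": -20, "dz": 0, "spin": 0, "gripper": -1},
  {"dx": 0, "dy": -30, "dz": 0, "spin": 0, "gripper": -1},
  {"dx": 0, "dy": -30, "dz": 0, "spin": 0, "gripper": -1},
  {"dx": 0, "dy": -30, "dz": 0, "spin": 0, "gripper": -1},
])

```text
t: 5.5
position: [0.458, -0.3027, 0.1991]
orientation: [-90.0, -0.1, 2.1]
ft_force: [-0.1, 0.1, -0.3]
finger_gap: 0.0271
```

```bash
python3 - <<'E'
from h import *
from bench import camera_model
s,c,im=snap('wrist','w3.png'); print(s['t'],s['position'],s['orientation'],s['finger_gap'])
zoom(im,130,400,60,384,1.85,'w3z.png')
# approximate mouth from top image
c=camera_model('top'); z=lambda u,v:(180+u/3.6-.3,100+v/3.6-.3)
print(back(c,[z(133,292),z(127,272),z(127,312)],.065))
plan((.45,.055,.21),-85.6,10)
E
```

```text
5.5 [ 0.4579922  -0.30269847  0.19906905] [-9.00390213e+01 -6.04674886e-02  2.12933398e+00] 0.027100203769457463
[[0.49120806 0.06526112 0.065     ]
 [0.50917045 0.07080104 0.065     ]
 [0.47323478 0.07046888 0.065     ]]
from [ 0.4596 -0.3039  0.204 ] yaw 2.13 dyaw -87.73
{'dx': 0.4, 'dy': -0.6, 'dz': 35.9, 'spin': 0.153}
{'dx': -5.1, 'dy': -0.6, 'dz': 35.5, 'spin': 0.153}
{'dx': -10.5, 'dy': -0.6, 'dz': 34.3, 'spin': 0.153}
{'dx': -15.6, 'dy': -0.6, 'dz': 32.3, 'spin': 0.153}
{'dx': -20.3, 'dy': -0.6, 'dz': 29.6, 'spin': 0.153}
{'dx': -24.6, 'dy': -0.6, 'dz': 26.1, 'spin': 0.153}
{'dx': -28.3, 'dy': -0.6, 'dz': 22.1, 'spin': 0.153}
{'dx': -31.3, 'dy': -0.6, 'dz': 17.5, 'spin': 0.153}
{'dx': -33.7, 'dy': -0.6, 'dz': 12.5, 'spin': 0.153}
{'dx': -35.2, 'dy': -0.6, 'dz': 7.2, 'spin': 0.153}
```

View pics/w3z.png

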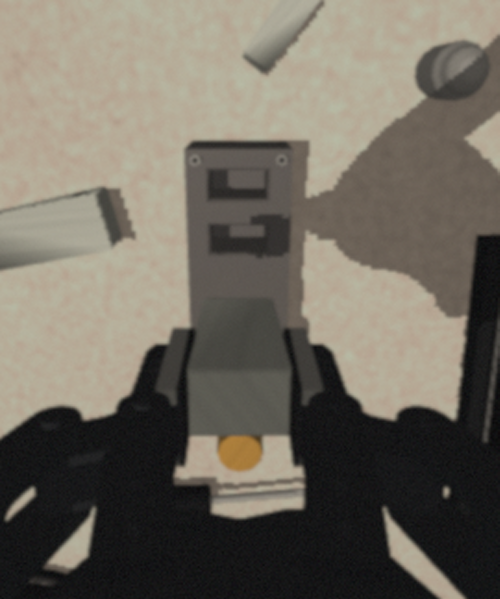

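```bash
python3 - <<'E'
from h import *
plan((.49,.085,.21),-85.6,12)
E
```

```text
from [ 0.4596 -0.3039  0.204 ] yaw 2.13 dyaw -87.73
{'dx': 3.7, 'dy': -0.5, 'dz': 32.3, 'spin': 0.139}
{'dx': -0.8, 'dy': -0.5, 'dz': 32.5, 'spin': 0.139}
{'dx': -5.3, 'dy': -0.5, 'dz': 32.1, 'spin': 0.139}
{'dx': -9.7, 'dy': -0.5, 'dz': 31.0, 'spin': 0.139}
{'dx': -13.9, 'dy': -0.5, 'dz': 29.4, 'spin': 0.139}
{'dx': -17.8, 'dy': -0.5, 'dz': 27.2, 'spin': 0.139}
{'dx': -21.4, 'dy': -0.5, 'dz': 24.4, 'spin': 0.139}
{'dx': -24.6, 'dy': -0.5, 'dz': 21.2, 'spin': 0.139}
{'dx': -27.3, 'dy': -0.5, 'dz': 17.6, 'spin': 0.139}
{'dx': -29.5, 'dy': -0.5, 'dz': 13.6, 'spin': 0.139}
{'dx': -31.1, 'dy': -0.5, 'dz': 9.4, 'spin': 0.139}
{'dx': -32.1, 'dy': -0.5, 'dz': 5.0, 'spin': 0.0}
```

Emit:
send_rows([
  {"dx": 4, "dy": -1, "dz": 32, "spin": 0.139, "gripper": -1},
  {"dx": -1, "dy": -1, "dz": 32, "spin": 0.139, "gripper": -1},
  {"dx": -5, "dy": -1, "dz": 32, "spin": 0.139, "gripper": -1},
  {"dx": -10, "dy": -1, "dz": 31, "spin": 0.139, "gripper": -1},
  {"dx": -14, "dy": -1, "dz": 29, "spin": 0.139, "gripper": -1},
])

```text
t: 6.05
position: [0.4703, -0.1405, 0.2027]
orientation: [-90.0, -0.1, -38.0]
ft_force: [1.7, -0.4, -0.5]
finger_gap: 0.0274
```

Emit:
send_rows([
  {"dx": -18, "dy": -1, "dz": 27, "spin": 0.139, "gripper": -1},
  {"dx": -21, "dy": 0, "dz": 24, "spin": 0.139, "gripper": -1},
  {"dx": -25, "dy": 0, "dz": 21, "spin": 0.139, "gripper": -1},
  {"dx": -27, "dy": 0, "dz": 18, "spin": 0.139, "gripper": -1},
  {"dx": -30, "dy": 0, "dz": 14, "spin": 0.139, "gripper": -1},
])

```text
t: 6.55
position: [0.4828, 0.0217, 0.2037]
orientation: [-89.9, -0.0, -77.8]
ft_force: [-0.0, -0.6, -1.3]
finger_gap: 0.0271
```

Emit:
send_rows([
  {"dx": -31, "dy": 0, "dz": 9, "spin": 0.139, "gripper": -1},
  {"dx": -31, "dy": 0, "dz": 5, "spin": 0, "gripper": -1},
  {"dx": 0, "dy": 0, "dz": 0, "spin": 0, "gripper": -1},
  {"dx": 0, "dy": 0, "dz": 0, "spin": 0, "gripper": -1},
  {"dx": 0, "dy": 0, "dz": 0, "spin": 0, "gripper": -1},
])

```text
t: 7.05
position: [0.4872, 0.0832, 0.2031]
orientation: [-90.0, -0.0, -85.5]
ft_force: [-0.9, 0.1, -0.5]
finger_gap: 0.0269
```

```bash
python3 - <<'E'
from h import *
s,c,im=snap('wrist','w4.png'); print(s['t'],s['position'],s['orientation'],s['finger_gap'],c['xyz'],c['orientation'])
zoom(im,40,470,0,320,1.8,'w4z.png'); zoom(im,180,340,90,280,3.1,'w4zz.png')
E
```

```text
7.05 [0.48722765 0.08316252 0.20313331] [-8.99737949e+01 -6.76317420e-03 -8.54913259e+01] 0.026941342538018165 [0.48167837 0.16208325 0.33701501] [ 1.62106827e+02 -3.11152472e-02  4.48351785e+00]
```

View pics/w4z.png

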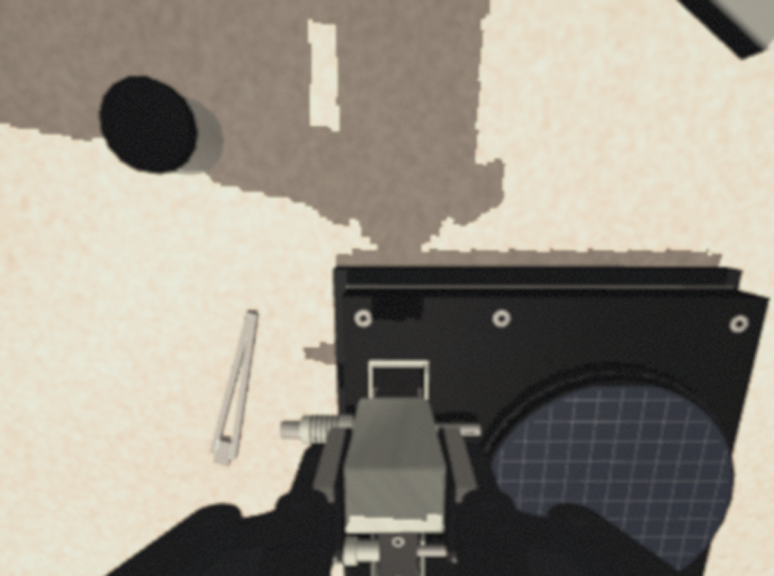

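View pics/w4zz.png

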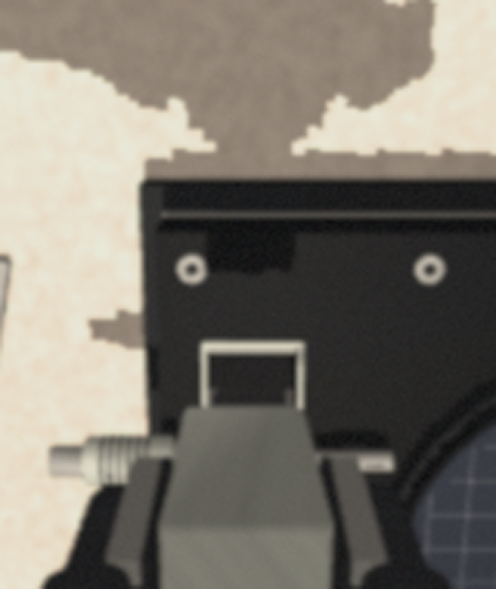

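Emit:
send_rows([
  {"dx": -13, "dy": 0, "dz": 0, "spin": 0, "gripper": -1},
  {"dx": -14, "dy": 0, "dz": 0, "spin": 0, "gripper": -1},
  {"dx": -13, "dy": 0, "dz": 0, "spin": 0, "gripper": -1},
  {"dx": 0, "dy": 0, "dz": 0, "spin": 0, "gripper": -1},
  {"dx": 0, "dy": 0, "dz": 0, "spin": 0, "gripper": -1},
])

```text
t: 7.6
position: [0.4839, 0.1242, 0.2027]
orientation: [-90.0, -0.0, -85.4]
ft_force: [0.1, -1.5, -1.2]
finger_gap: 0.027
```

```bash
python3 - <<'E'
from h import *
s,c,im=snap('wrist','w5.png'); print(s['t'],s['position'],s['orientation'],s['finger_gap'],c['xyz'],c['orientation'])
zoom(im,180,400,180,320,3.6,'w5z.png'); zoom(im,210,320,195,285,7,'w5zz.png')
E
```

```text
7.6 [0.48392375 0.1241801  0.20274305] [-9.00057325e+01 -7.05201295e-03 -8.54028798e+01] 0.026960708504081485 [0.47832871 0.2030859  0.33662076] [1.62106896e+02 2.58605568e-03 4.57127119e+00]
```

View pics/w5z.png

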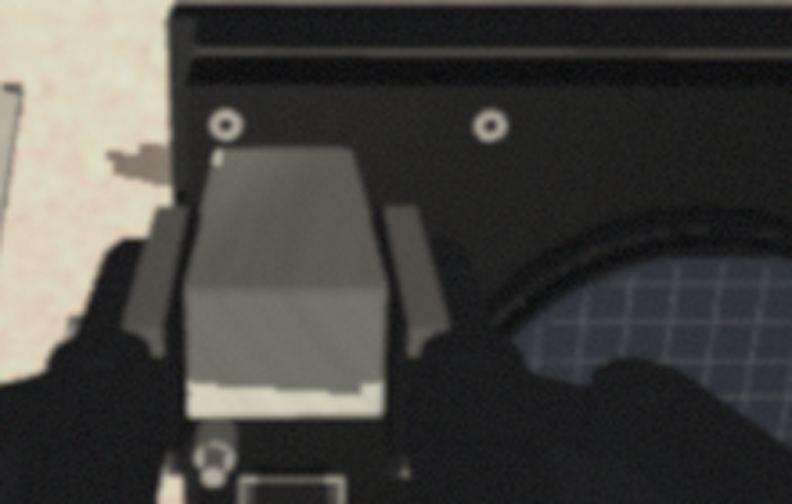

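View pics/w5zz.png

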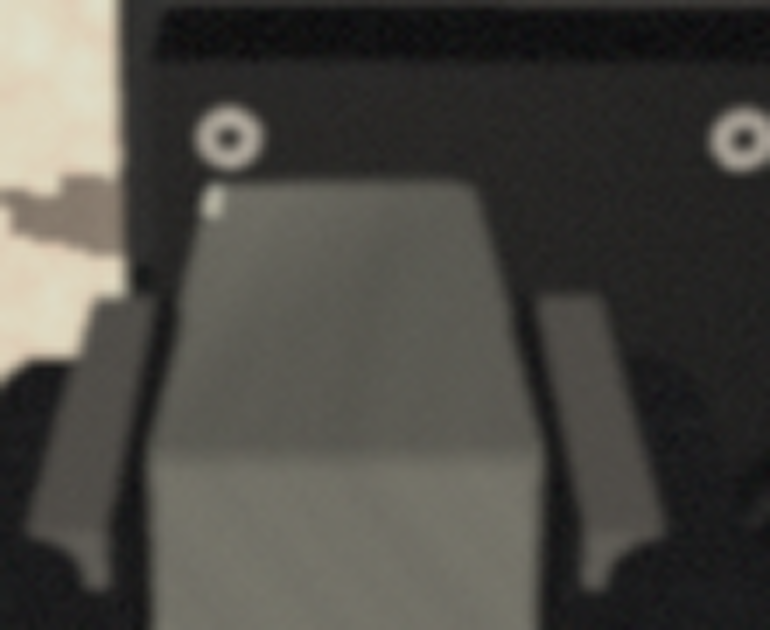

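Emit:
send_rows([
  {"dx": 25, "dy": 0, "dz": 0, "spin": 0, "gripper": -1},
  {"dx": 30, "dy": 0, "dz": 0, "spin": 0, "gripper": -1},
  {"dx": 30, "dy": 0, "dz": 0, "spin": 0, "gripper": -1},
  {"dx": 0, "dy": 0, "dz": 0, "spin": 0, "gripper": -1},
  {"dx": 0, "dy": 0, "dz": 0, "spin": 0, "gripper": -1},
])

```text
t: 8.15
position: [0.4908, 0.0384, 0.2028]
orientation: [-90.0, 0.0, -85.6]
ft_force: [0.2, 0.1, -1.2]
finger_gap: 0.0266
```

```bash
python3 - <<'E'
from h import *
s,c,im=snap('wrist','w6.png'); print(s['t'],s['position'],s['orientation'],s['finger_gap'],c['xyz'],c['orientation'])
zoom(im,150,400,60,260,3,'w6z.png'); zoom(im,200,310,110,220,5.4,'w6zz.png')
E
```

```text
8.15 [0.4907527  0.03844531 0.20279174] [-9.00012982e+01  6.65350979e-03 -8.55722880e+01] 0.02657876024982561 [0.48537586 0.11734525 0.33669334] [ 1.62121439e+02 -9.18696318e-04  4.40295330e+00]
```

View pics/w6z.png

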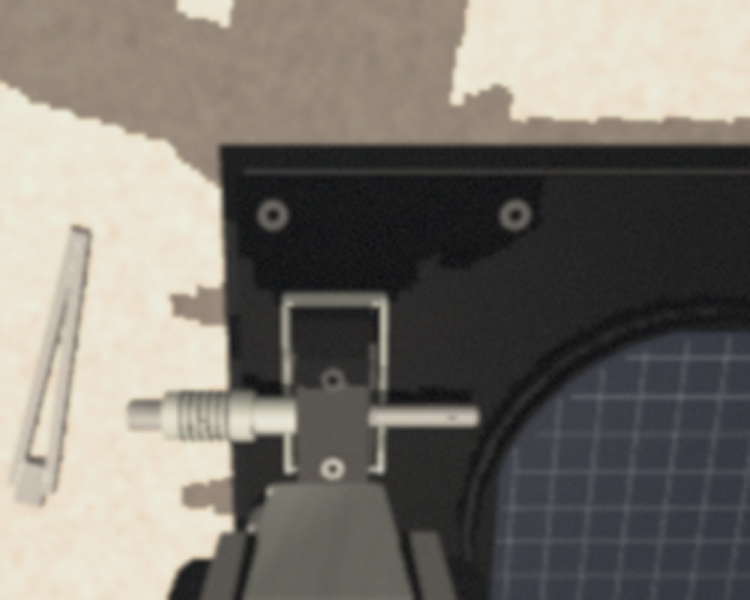

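View pics/w6zz.png

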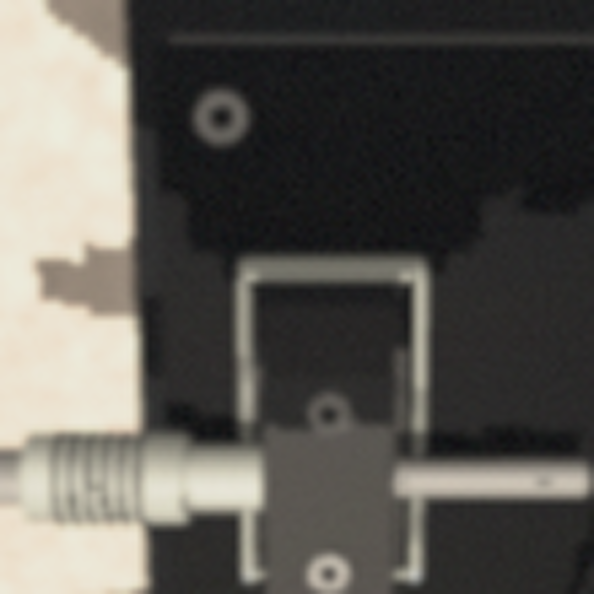

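```bash
python3 - <<'E'
from h import *
import pickle
s,c=pickle.load(open('pics/w6.png.pkl','rb'))
z=lambda u,v:(200+u/5.4-.4,110+v/5.4-.4)
a=np.radians(4.4)
def st(P): # in stage-aligned axes
    P=np.atleast_2d(P); return np.c_[P[:,0]*np.cos(a)+P[:,1]*np.sin(a),-P[:,0]*np.sin(a)+P[:,1]*np.cos(a),P[:,2]]
def pr(n,P): print(n,(1e3*P).round(1).tolist(),'| stageaxes',(1e3*st(P)).round(1).tolist())
R=back(c,[z(238,257),z(430,257),z(240,582),z(425,582)],.065); pr('rim outer corners',R)
pr('rim inner edge (chamfer) ',back(c,[z(334,283)],.065))
pr('rim inner -> z.062',back(c,[z(334,283)],.062))
pr('block +y top edge',back(c,[z(330,364)],.085))
pr('block sides at z.085',back(c,[z(264,500),z(398,500)],.085))
pr('screws .085',back(c,[z(328,412),z(328,572)],.085))
y=lambda u,v:(150+u/3-.33,60+v/3-.33)
pr('screws stage',back(c,[y(273,215),y(515,215)],.065))
pr('stage corner',back(c,[y(221,146),y(748,146)],.065))
pr('wedge bottom edge z.140',back(c,[y(268,487),y(385,486)],.140))
pr('tcp',s['position'][None])
E
python3 - <<'E'
import sys; sys.path.insert(0,'.')
import os; os.chdir('.')
from h import *
im=cv2.imread('pics/w6.png'); zoom(im,205,315,205,300,6.5,'w6b.png')
E
```

```text
rim outer corners [[473.8, 70.5, 65.0], [509.1, 73.2, 65.0], [478.1, 6.3, 65.0], [514.5, 9.1, 65.0]] | stageaxes [[477.8, 34.0, 65.0], [513.2, 34.0, 65.0], [477.1, -30.4, 65.0], [513.7, -30.4, 65.0]]
rim inner edge (chamfer)  [[491.8, 67.1, 65.0]] | stageaxes [[495.5, 29.1, 65.0]]
rim inner -> z.062 [[491.9, 66.5, 62.0]] | stageaxes [[495.5, 28.6, 62.0]]
block +y top edge [[491.8, 56.5, 85.0]] | stageaxes [[494.7, 18.6, 85.0]]
block sides at z.085 [[481.9, 30.6, 85.0], [505.9, 32.4, 85.0]] | stageaxes [[482.9, -6.5, 85.0], [506.9, -6.5, 85.0]]
screws .085 [[492.1, 47.8, 85.0], [494.5, 17.6, 85.0]] | stageaxes [[494.3, 9.9, 85.0], [494.4, -20.4, 85.0]]
screws stage [[469.4, 95.3, 65.0], [547.1, 101.3, 65.0]] | stageaxes [[475.3, 59.0, 65.0], [553.3, 59.0, 65.0]]
stage corner [[451.9, 115.2, 65.0], [617.0, 127.9, 65.0]] | stageaxes [[459.4, 80.2, 65.0], [625.0, 80.2, 65.0]]
wedge bottom edge z.140 [[476.4, 32.8, 140.0], [506.6, 35.4, 140.0]] | stageaxes [[477.5, -3.9, 140.0], [507.8, -3.6, 140.0]]
tcp [[490.8, 38.4, 202.8]] | stageaxes [[492.3, 0.7, 202.8]]
```

View pics/w6b.png

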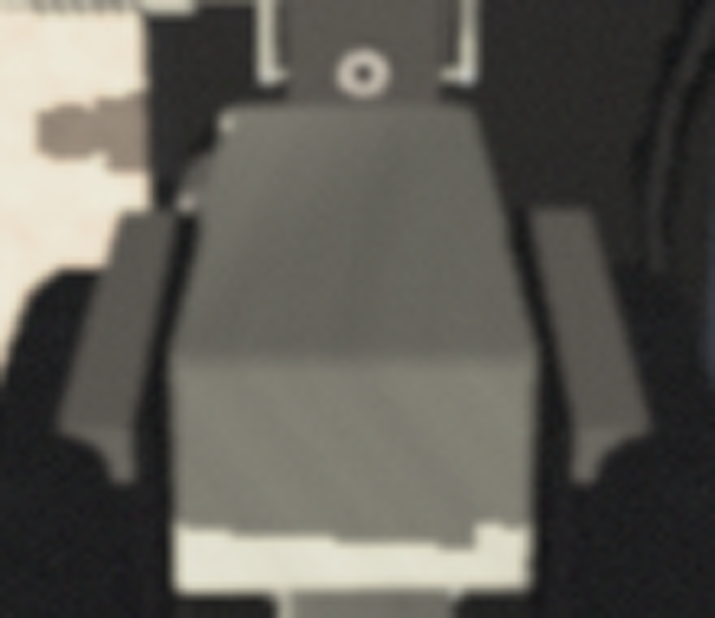

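```bash
python3 - <<'E'
from h import *
import pickle
from bench import finder, monitor
s,c=pickle.load(open('pics/w6.png.pkl','rb'))
a=np.radians(4.4)
def st(P):
    P=np.atleast_2d(P); return (1e3*np.c_[P[:,0]*np.cos(a)+P[:,1]*np.sin(a),-P[:,0]*np.sin(a)+P[:,1]*np.cos(a),P[:,2]]).round(1).tolist()
w=lambda u,v:(205+u/6.5-.42,205+v/6.5-.42)
for zb in (.137,.140,.143):
  print(zb,st(back(c,[w(228,107),w(475,107)],zb)), 'top',st(back(c,[w(170,358),w(537,358),w(176,592),w(528,592)],zb+.08)))
for l,zz in (('mouth',.065),('seat',.0321),('wedge',.140),('wedge_top',.220),('block',.025),('block_home',.025)):
    for q in finder.tip_of('wrist',l)[:3]: print(l,q,st(back(c,[q['uv']],zz)))
print(monitor.sense()['t'])
E
```

```text
0.137 [[477.8, -4.3, 137.0], [507.7, -4.3, 137.0]] top [[479.0, 8.7, 217.0], [507.0, 8.7, 217.0], [478.8, -12.5, 217.0], [506.9, -12.5, 217.0]]
0.14 [[478.0, -3.1, 140.0], [507.5, -3.1, 140.0]] top [[479.4, 10.5, 220.0], [506.6, 10.5, 220.0], [479.2, -10.2, 220.0], [506.6, -10.2, 220.0]]
0.143 [[478.3, -1.8, 143.0], [507.3, -1.8, 143.0]] top [[479.7, 12.3, 223.0], [506.3, 12.3, 223.0], [479.5, -7.9, 223.0], [506.2, -7.9, 223.0]]
mouth {'uv': [262.9, 170.2], 'confidence': 0.92} [[497.0, 20.8, 65.0]]
mouth {'uv': [260.0, 280.6], 'confidence': 0.39} [[494.2, -109.0, 65.0]]
seat {'uv': [260.0, 164.4], 'confidence': 0.66} [[494.2, 20.3, 32.1]]
wedge {'uv': [256.0, 226.0], 'confidence': 0.56} [[490.7, -7.2, 140.0]]
wedge {'uv': [161.9, 373.7], 'confidence': 0.51} [[400.7, -160.0, 140.0]]
wedge_top {'uv': [263.3, 279.6], 'confidence': 0.91} [[495.1, -0.7, 220.0]]
block {'uv': [259.8, 185.3], 'confidence': 0.86} [[494.0, -6.0, 25.0]]
block_home {'uv': [260.9, 182.0], 'confidence': 0.71} [[495.3, -2.0, 25.0]]
8.5
```

```bash
python3 - <<'E'
from h import *
im=cv2.imread('pics/w6.png').astype(float)[140:225,230:290]
im=np.clip((im-10)*2.6,0,255).astype('uint8')
cv2.imwrite('pics/w6c.png',cv2.resize(im,None,fx=7,fy=7,interpolation=cv2.INTER_NEAREST))
E
```

```text
(no output)
```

View pics/w6c.png

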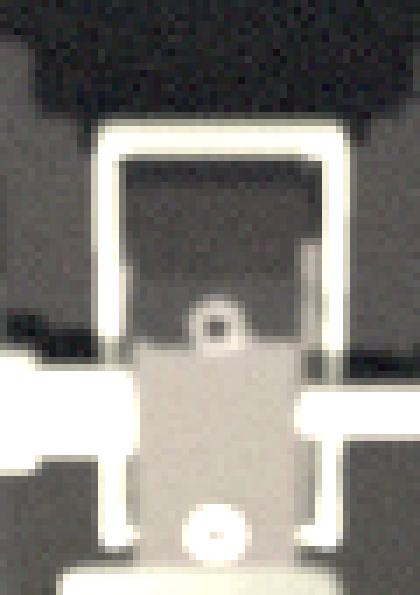

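```bash
python3 - <<'E'
from h import *
import pickle
s,c=pickle.load(open('pics/w6.png.pkl','rb'))
a=np.radians(4.4)
def st(P):
    P=np.atleast_2d(P); return (1e3*np.c_[P[:,0]*np.cos(a)+P[:,1]*np.sin(a),-P[:,0]*np.sin(a)+P[:,1]*np.cos(a),P[:,2]]).round(1).tolist()
w=lambda u,v:(230+u/7-.5,140+v/7-.5)
print('rim out/in',st(back(c,[w(220,118),w(220,160)],.065)))
print('block edge .085',st(back(c,[w(216,265),w(216,345)],.085)))
print('shoulder',[st(back(c,[w(310,240)],zz)) for zz in (.060,.065,.070)])
print('rim x out', st(back(c,[w(93,250),w(350,250)],.065)),'in',st(back(c,[w(118,250),w(326,250)],.065)))
print('face lower',[st(back(c,[w(216,185)],zz)) for zz in (.025,.035,.045)])
E
```

```text
rim out/in [[495.0, 34.8, 65.0], [495.0, 28.8, 65.0]]
block edge .085 [[494.3, 18.3, 85.0], [494.4, 7.1, 85.0]]
shoulder [[[508.3, 16.0, 60.0]], [[508.0, 17.1, 65.0]], [[507.8, 18.3, 70.0]]]
rim x out [[476.6, 15.6, 65.0], [513.9, 15.6, 65.0]] in [[480.2, 15.6, 65.0], [510.4, 15.6, 65.0]]
face lower [[[494.6, 17.1, 25.0]], [[494.6, 19.1, 35.0]], [[494.5, 21.2, 45.0]]]
```

Emit:
send_rows([
  {"dx": -13, "dy": 0, "dz": 1.2, "spin": 0, "gripper": -1},
  {"dx": -20, "dy": 0, "dz": 1.2, "spin": 0, "gripper": -1},
  {"dx": 0, "dy": 20, "dz": 0, "spin": 0, "gripper": -1},
  {"dx": 0, "dy": 25, "dz": 0, "spin": 0, "gripper": -1},
  {"dx": 0, "dy": 15, "dz": 0, "spin": 0, "gripper": -1},
])

```text
t: 9.0
position: [0.4899, 0.0731, 0.1414]
orientation: [-90.1, 0.0, -85.4]
ft_force: [0.2, 0.4, -0.4]
finger_gap: 0.027
```

Emit:
send_rows([
  {"dx": 0, "dy": 0, "dz": 0, "spin": 0, "gripper": -1},
  {"dx": 0, "dy": 0, "dz": 0, "spin": 0, "gripper": -1},
  {"dx": 0, "dy": 0, "dz": 0, "spin": 0, "gripper": -1},
  {"dx": 0, "dy": 0, "dz": 0, "spin": 0, "gripper": -1},
  {"dx": 0, "dy": 0, "dz": 0, "spin": 0, "gripper": -1},
])

```text
t: 9.5
position: [0.4908, 0.0721, 0.1434]
orientation: [-89.9, 0.0, -85.5]
ft_force: [0.9, 0.0, -2.0]
finger_gap: 0.0271
```

```bash
python3 - <<'E'
from h import *
s,c,im=snap('wrist','w7.png'); print(s['t'],s['position'],s['orientation'],s['ft_force'],c['xyz'],c['orientation'])
im2=np.clip((im.astype(float)-10)*1.8,0,255).astype('uint8')
zoom(im2,200,320,160,270,6,'w7z.png')
s,c,im=snap('side','s7.png'); zoom(im,230,330,140,220,7,'s7z.png')
E
```

```text
9.5 [0.49081079 0.07208343 0.14338086] [-8.99398837e+01  2.32378520e-04 -8.54791574e+01] [ 0.85887907  0.03808475 -1.9612231 ] [0.48515888 0.15097503 0.27727756] [ 1.62112963e+02 -6.46270660e-02  4.49779959e+00]
```

View pics/w7z.png

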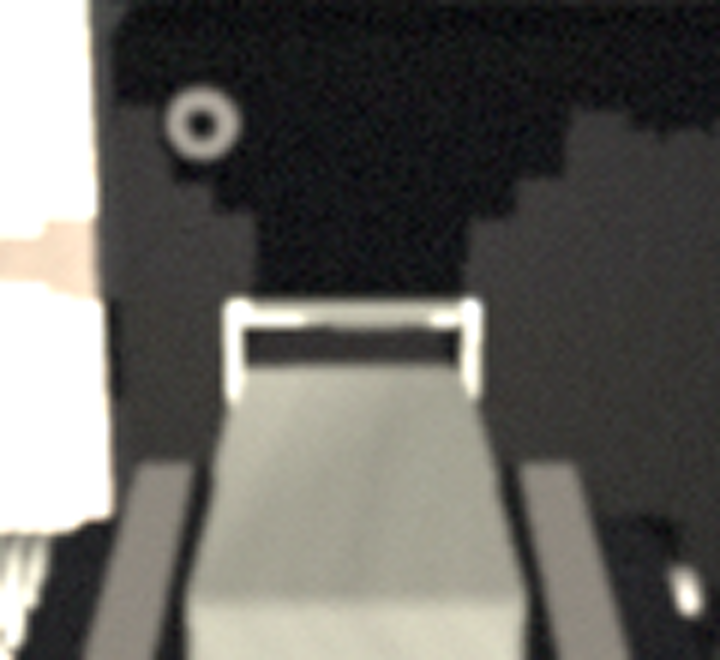

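View pics/s7z.png

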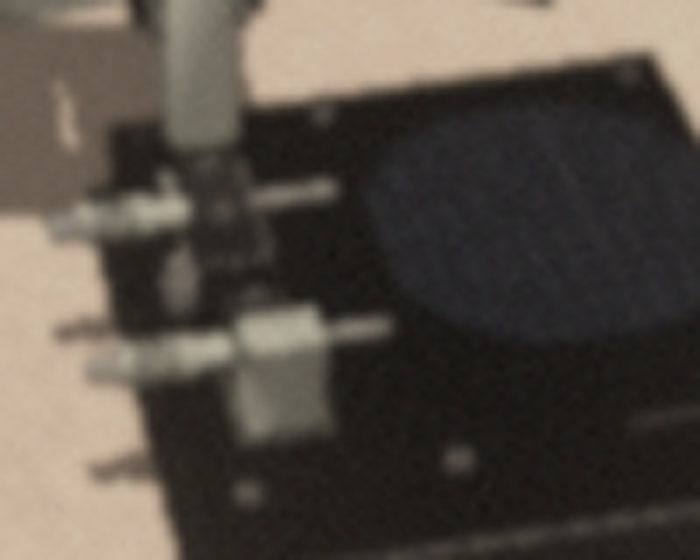

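```bash
python3 - <<'E'
from h import *
import pickle
from bench import monitor
s,c=pickle.load(open('pics/w7.png.pkl','rb'))
a=np.radians(4.4)
def st(P):
    P=np.atleast_2d(P); return (1e3*np.c_[P[:,0]*np.cos(a)+P[:,1]*np.sin(a),-P[:,0]*np.sin(a)+P[:,1]*np.cos(a),P[:,2]]).round(1).tolist()
w=lambda u,v:(200+u/6-.42,160+v/6-.42)
print('rim out/in',st(back(c,[w(350,299),w(350,328)],.065)))
print('rim x out', st(back(c,[w(222,350),w(484,350)],.065)),'in',st(back(c,[w(246,350),w(458,350)],.065)))
for zb in (.078,.081,.084): print('wedge bot',st(back(c,[w(245,366),w(468,366)],zb)),'top',st(back(c,[w(190,604),w(524,604)],zb+.08)))
print(monitor.sense()['position'], st(monitor.sense()['position'][None]))
E
```

```text
rim out/in [[494.9, 34.3, 65.0], [494.9, 30.0, 65.0]]
rim x out [[477.1, 26.7, 65.0], [513.5, 26.7, 65.0]] in [[480.4, 26.7, 65.0], [509.9, 26.7, 65.0]]
wedge bot [[481.2, 29.7, 78.0], [510.4, 29.8, 78.0]] top [[481.9, 42.1, 158.0], [509.4, 42.1, 158.0]]
wedge bot [[481.4, 31.0, 81.0], [510.1, 31.0, 81.0]] top [[482.3, 43.9, 161.0], [509.0, 43.9, 161.0]]
wedge bot [[481.6, 32.2, 84.0], [509.9, 32.3, 84.0]] top [[482.6, 45.7, 164.0], [508.7, 45.7, 164.0]]
[0.49068633 0.0720397  0.14314768] [[494.8, 34.2, 143.1]]
```

Emit:
send_rows([
  {"dx": 0.8, "dy": 5, "dz": -0.3, "spin": 0, "gripper": -1},
  {"dx": 0, "dy": 5, "dz": 0, "spin": 0, "gripper": -1},
  {"dx": 0, "dy": 5, "dz": 0, "spin": 0, "gripper": -1},
  {"dx": 0, "dy": 5, "dz": 0, "spin": 0, "gripper": -1},
  {"dx": 0, "dy": 0, "dz": 0, "spin": 0, "gripper": -1},
])

```text
t: 10.1
position: [0.4904, 0.0709, 0.1225]
orientation: [-90.0, -0.0, -85.5]
ft_force: [-0.5, -2.6, 3.0]
finger_gap: 0.0269
```

Emit:
send_rows([
  {"dx": 0, "dy": 3, "dz": 0, "spin": 0, "gripper": -1},
  {"dx": 0, "dy": 0, "dz": 0, "spin": 0, "gripper": -1},
  {"dx": 0, "dy": 0, "dz": 0, "spin": 0, "gripper": -1},
  {"dx": 0, "dy": 0, "dz": 0, "spin": 0, "gripper": -1},
  {"dx": 0, "dy": 0, "dz": 0, "spin": 0, "gripper": -1},
])

```text
t: 10.6
position: [0.491, 0.0705, 0.1197]
orientation: [-89.9, -0.1, -85.4]
ft_force: [1.5, -6.3, 0.5]
finger_gap: 0.0271
```

Emit:
send_rows([
  {"dx": 0.8, "dy": 0, "dz": 0, "spin": 0, "gripper": -1},
  {"dx": 0.4, "dy": 3, "dz": 0, "spin": 0, "gripper": -1},
  {"dx": 0, "dy": 0, "dz": 0, "spin": 0, "gripper": -1},
  {"dx": 0, "dy": 0, "dz": 0, "spin": 0, "gripper": -1},
  {"dx": 0, "dy": 0, "dz": 0, "spin": 0, "gripper": -1},
])

```text
t: 11.1
position: [0.4907, 0.0695, 0.1165]
orientation: [-90.0, -0.1, -85.5]
ft_force: [3.0, -5.6, -0.7]
finger_gap: 0.027
```

```bash
python3 - <<'E'
from h import *
s,c,im=snap('wrist','w8.png'); print(s['t'],s['position'],s['ft_force'],s['moment'])
im2=np.clip((im.astype(float)-10)*1.8,0,255).astype('uint8')
zoom(im2,200,320,160,270,6,'w8z.png')
s,c,im=snap('side','s8.png'); zoom(im,230,330,140,220,7,'s8z.png')
E
```

```text
11.1 [0.49070052 0.06953185 0.11648323] [ 3.01702547 -5.55775945 -0.70006698] [-1.27780810e+00 -5.17929530e-01  7.16713265e-04]
```

View pics/w8z.png

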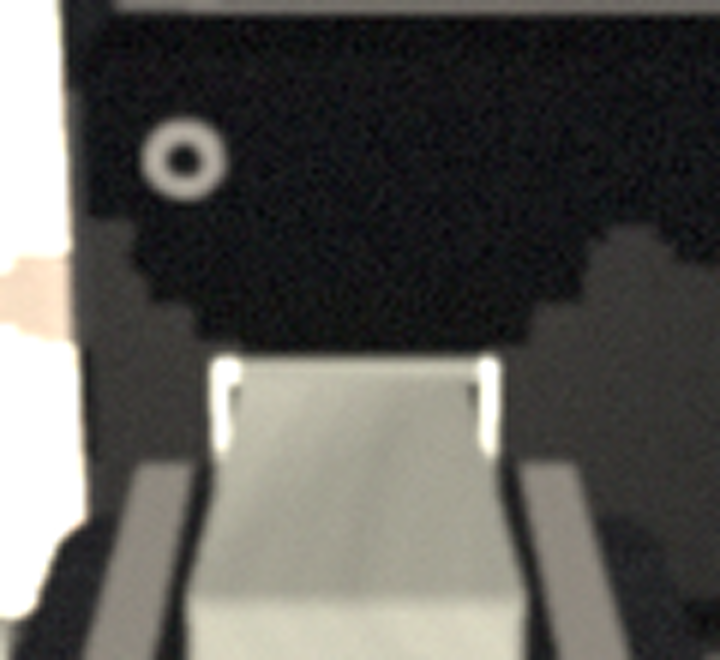

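View pics/s8z.png

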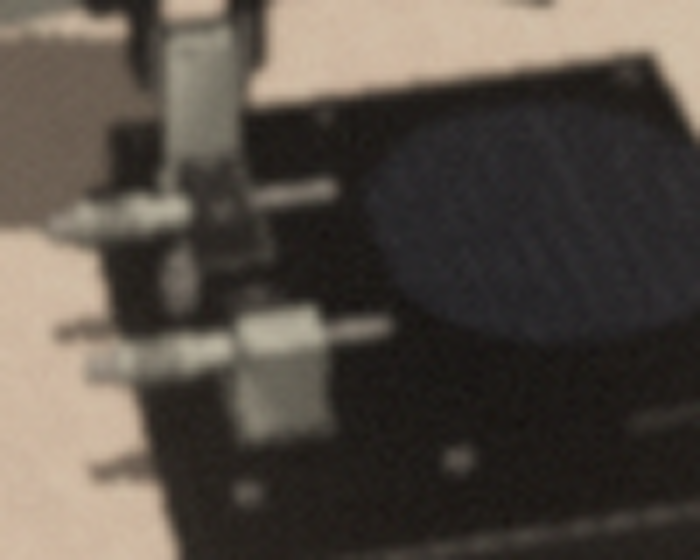

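Emit:
send_rows([
  {"dx": 1, "dy": 0, "dz": 0.6, "spin": 0, "gripper": -1},
  {"dx": 0.5, "dy": 3, "dz": 0, "spin": 0, "gripper": -1},
  {"dx": 0.3, "dy": 2, "dz": 0, "spin": 0, "gripper": -1},
  {"dx": 0, "dy": 0, "dz": 0, "spin": 0, "gripper": -1},
  {"dx": 0, "dy": 0, "dz": 0, "spin": 0, "gripper": -1},
])

```text
t: 11.7
position: [0.4912, 0.068, 0.1114]
orientation: [-90.0, -0.0, -85.5]
ft_force: [2.6, -6.0, -1.9]
finger_gap: 0.0271
```

Emit:
send_rows([
  {"dx": 1, "dy": 0, "dz": 0.6, "spin": 0, "gripper": -1},
  {"dx": 0.5, "dy": 2, "dz": 0, "spin": 0, "gripper": -1},
  {"dx": 0.3, "dy": 2, "dz": 0, "spin": 0, "gripper": -1},
  {"dx": 0, "dy": 0, "dz": 0, "spin": 0, "gripper": -1},
  {"dx": 0, "dy": 0, "dz": 0, "spin": 0, "gripper": -1},
])

```text
t: 12.2
position: [0.4917, 0.0666, 0.1076]
orientation: [-90.0, 0.0, -85.5]
ft_force: [0.6, -0.1, 0.1]
finger_gap: 0.0269
```

Emit:
send_rows([
  {"dx": 0.3, "dy": 2, "dz": 0, "spin": 0, "gripper": -1},
  {"dx": 0.3, "dy": 2, "dz": 0, "spin": 0, "gripper": -1},
  {"dx": 0, "dy": 0, "dz": 0, "spin": 0, "gripper": -1},
  {"dx": 0, "dy": 0, "dz": 0, "spin": 0, "gripper": -1},
  {"dx": 0, "dy": 0, "dz": 0, "spin": 0, "gripper": -1},
])

```text
t: 12.7
position: [0.4919, 0.0661, 0.1037]
orientation: [-90.0, 0.0, -85.5]
ft_force: [0.2, 3.2, -1.5]
finger_gap: 0.0267
```

Emit:
send_rows([
  {"dx": 0, "dy": 0, "dz": 0, "spin": 0, "gripper": -0.1},
  {"dx": 0, "dy": 0, "dz": 0, "spin": 0, "gripper": 0},
  {"dx": 0, "dy": 0, "dz": 0, "spin": 0, "gripper": 0.1},
  {"dx": 0, "dy": 0, "dz": 0, "spin": 0, "gripper": 0.1},
  {"dx": 0, "dy": 0, "dz": 0, "spin": 0, "gripper": 0.1},
])

```text
t: 13.2
position: [0.4919, 0.0658, 0.1038]
orientation: [-90.0, -0.0, -85.5]
ft_force: [-0.7, -0.4, -0.2]
finger_gap: 0.0465
```

```bash
python3 - <<'E'
from h import *
s,c,im=snap('wrist','w9.png'); print(s['t'],s['position'],s['ft_force'],s['finger_gap'])
zoom(im,180,340,120,384,2.25,'w9z.png')
s,c,im=snap('side','s9.png'); zoom(im,230,330,130,220,6,'s9z.png')
E
```

```text
13.2 [0.49194106 0.06584248 0.10381574] [-0.70453239 -0.40167122 -0.15407238] 0.04653556322243556
```

View pics/w9z.png

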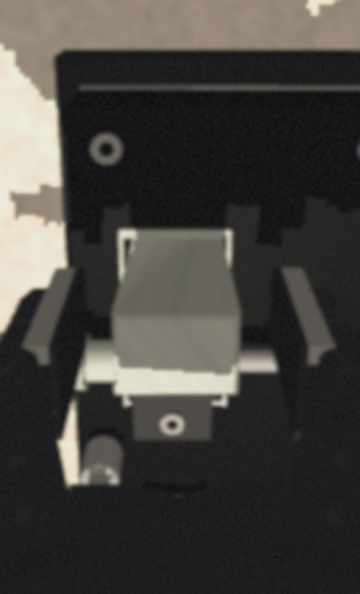

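View pics/s9z.png

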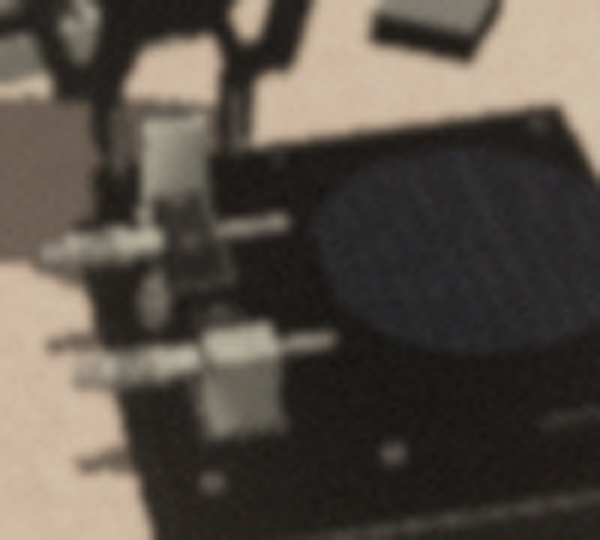

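Emit:
send_rows([
  {"dx": 0, "dy": -10, "dz": 0, "spin": 0, "gripper": 0.1},
  {"dx": 0, "dy": -30, "dz": 0, "spin": 0, "gripper": 0.1},
  {"dx": 0, "dy": -40, "dz": 0, "spin": 0, "gripper": 0.1},
  {"dx": 10, "dy": -40, "dz": 0, "spin": 0, "gripper": 0.1},
  {"dx": 30, "dy": -10, "dz": 0, "spin": 0, "gripper": 0.1},
])

```text
t: 13.8
position: [0.4965, 0.0268, 0.2387]
orientation: [-89.6, -0.0, -85.3]
ft_force: [0.2, 0.2, 0.7]
finger_gap: 0.0469
```

```bash
python3 - <<'E'
from h import *
s,c,im=snap('wrist','w10.png'); print(s['t'],s['position'],s['orientation'],s['finger_gap'])
im2=np.clip((im.astype(float)-5)*1.5,0,255).astype('uint8')
zoom(im2,180,340,100,260,4,'w10z.png')
plan((.5425,-.299,.20),-85.5,10)
E
```

```text
13.8 [0.49648865 0.02683288 0.23874301] [-8.96097087e+01 -2.77009788e-02 -8.53361252e+01] 0.046912660543811026
from [0.4968 0.0229 0.2384] yaw -85.42 dyaw -0.08
{'dx': 32.4, 'dy': 3.8, 'dz': 2.0, 'spin': 0.001}
{'dx': 32.4, 'dy': 3.8, 'dz': 2.0, 'spin': 0.0}
{'dx': 32.4, 'dy': 3.8, 'dz': 2.0, 'spin': 0.0}
{'dx': 32.4, 'dy': 3.8, 'dz': 2.0, 'spin': 0.0}
{'dx': 32.4, 'dy': 3.8, 'dz': 2.0, 'spin': 0.0}
{'dx': 32.4, 'dy': 3.8, 'dz': 2.0, 'spin': 0.0}
{'dx': 32.4, 'dy': 3.8, 'dz': 2.0, 'spin': 0.0}
{'dx': 32.4, 'dy': 3.8, 'dz': 2.0, 'spin': 0.0}
{'dx': 32.4, 'dy': 3.8, 'dz': 2.0, 'spin': 0.0}
{'dx': 32.4, 'dy': 3.8, 'dz': 2.0, 'spin': 0.0}
```

View pics/w10z.png

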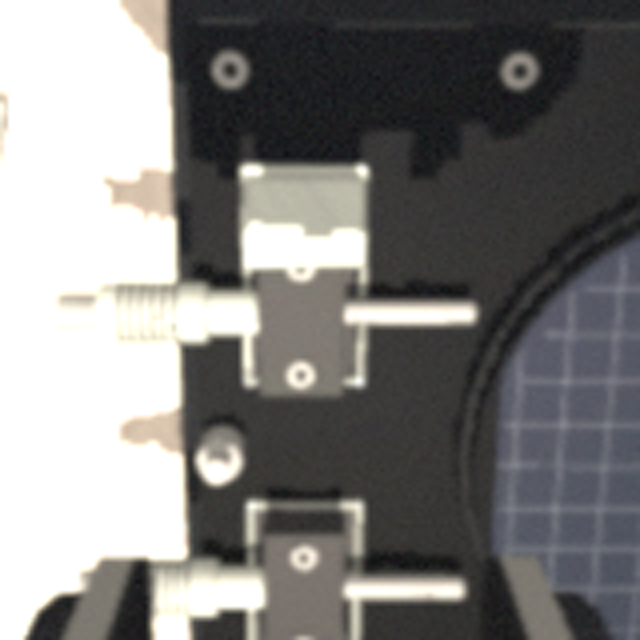

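Emit:
send_rows([
  {"dx": 32, "dy": 2, "dz": 2, "spin": 0, "gripper": 0.1},
  {"dx": 33, "dy": 2, "dz": 2, "spin": 0, "gripper": 0.1},
  {"dx": 32, "dy": 2, "dz": 2, "spin": 0, "gripper": 0.1},
  {"dx": 33, "dy": 2, "dz": 2, "spin": 0, "gripper": 0.1},
  {"dx": 32, "dy": 2, "dz": 2, "spin": 0, "gripper": 0.1},
])

```text
t: 14.35
position: [0.5178, -0.136, 0.2242]
orientation: [-90.0, -0.0, -85.5]
ft_force: [-0.3, 0.4, -0.6]
finger_gap: 0.0469
```

Emit:
send_rows([
  {"dx": 33, "dy": 4, "dz": 2, "spin": 0, "gripper": 0.1},
  {"dx": 32, "dy": 6, "dz": 2, "spin": 0, "gripper": 0.1},
  {"dx": 32, "dy": 6, "dz": 2, "spin": 0, "gripper": 0.1},
  {"dx": 32, "dy": 6, "dz": 2, "spin": 0, "gripper": 0.1},
  {"dx": 32, "dy": 6, "dz": 2, "spin": 0, "gripper": 0.1},
])

```text
t: 14.85
position: [0.5404, -0.2956, 0.196]
orientation: [-90.0, 0.0, -85.5]
ft_force: [0.6, -0.6, -0.1]
finger_gap: 0.047
```

```bash
python3 - <<'E'
from h import *
import pickle
s,c=pickle.load(open('pics/w10.png.pkl','rb'))
w=lambda u,v:(180+u/4-.4,100+v/4-.4)
for zt in (.118,.122,.126): print('wedge top c',zt,back(c,[w(243,268),w(365,268),w(243,180),w(366,180)],zt).round(4).tolist())
s,c,im=snap('wrist','w11.png'); print(s['t'],s['position'],s['orientation'],s['finger_gap'])
zoom(im,180,340,130,340,2.8,'w11z.png')
E
```

```text
wedge top c 0.118 [[0.4784, 0.0527, 0.118], [0.507, 0.055, 0.118], [0.4772, 0.0731, 0.118], [0.5053, 0.0754, 0.118]]
wedge top c 0.122 [[0.4786, 0.0535, 0.122], [0.5068, 0.0558, 0.122], [0.4774, 0.0736, 0.122], [0.5051, 0.0759, 0.122]]
wedge top c 0.126 [[0.4788, 0.0543, 0.126], [0.5065, 0.0566, 0.126], [0.4776, 0.0742, 0.126], [0.5049, 0.0764, 0.126]]
14.85 [ 0.54044684 -0.29562738  0.19596886] [-9.00016053e+01  1.04680655e-03 -8.54822851e+01] 0.0469750423665048
```

View pics/w11z.png

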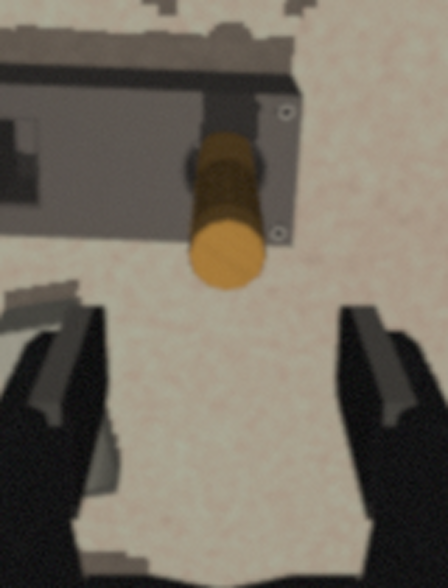

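```bash
python3 - <<'E'
from h import *
import pickle
s,c=pickle.load(open('pics/w11.png.pkl','rb'))
w=lambda u,v:(180+u/2.8-.4,130+v/2.8-.4)
B=back(c,[w(228,254)],.135); print(B)
print('foot/hole @.05',back(c,[w(226,165)],.05))
W=back(c,[w(300,95),w(291,245)],.05); print('stand corners +x',W)
plan((B[0,0],B[0,1],.104),-85.5,5)
E
```

```text
[[ 0.54298107 -0.2978384   0.135     ]]
foot/hole @.05 [[ 0.54278675 -0.29694897  0.05      ]]
stand corners +x [[ 0.56782347 -0.26807777  0.05      ]
 [ 0.57080794 -0.32748387  0.05      ]]
from [ 0.5404 -0.2995  0.1949] yaw -85.6 dyaw 0.1
{'dx': -0.3, 'dy': 18.2, 'dz': 0.5, 'spin': -0.002}
{'dx': -0.3, 'dy': 18.2, 'dz': 0.6, 'spin': 0.0}
{'dx': -0.3, 'dy': 18.2, 'dz': 0.6, 'spin': 0.0}
{'dx': -0.3, 'dy': 18.2, 'dz': 0.6, 'spin': 0.0}
{'dx': -0.3, 'dy': 18.2, 'dz': 0.6, 'spin': 0.0}
```

Emit:
send_rows([
  {"dx": 0, "dy": 18, "dz": 1, "spin": 0, "gripper": 0.1},
  {"dx": -0.5, "dy": 18, "dz": 1, "spin": 0, "gripper": 0.1},
  {"dx": -0.5, "dy": 18, "dz": 0.5, "spin": 0, "gripper": 0.1},
  {"dx": -0.5, "dy": 18, "dz": 0.5, "spin": 0, "gripper": 0.1},
  {"dx": 0, "dy": 19, "dz": 0, "spin": 0, "gripper": 0.1},
])

```text
t: 15.4
position: [0.5434, -0.2925, 0.1046]
orientation: [-90.0, -0.0, -85.5]
ft_force: [0.2, -0.2, -0.0]
finger_gap: 0.0466
```

Emit:
send_rows([
  {"dx": 0, "dy": 0, "dz": 0, "spin": 0, "gripper": -1},
  {"dx": 0, "dy": 0, "dz": 0, "spin": 0, "gripper": -1},
  {"dx": 0, "dy": 0, "dz": 0, "spin": 0, "gripper": -1},
  {"dx": 0, "dy": 0, "dz": 0, "spin": 0, "gripper": -1},
  {"dx": 0, "dy": 0, "dz": 0, "spin": 0, "gripper": -1},
])

```text
t: 15.9
position: [0.5434, -0.2927, 0.1053]
orientation: [-90.0, -0.0, -85.5]
ft_force: [-0.3, -0.0, -3.7]
finger_gap: 0.0209
```

Emit:
send_rows([
  {"dx": 0, "dy": -15, "dz": 0, "spin": 0, "gripper": -1},
  {"dx": 0, "dy": -30, "dz": 0, "spin": 0, "gripper": -1},
  {"dx": 0, "dy": -35, "dz": 0, "spin": 0, "gripper": -1},
  {"dx": 0, "dy": -35, "dz": 0, "spin": 0, "gripper": -1},
  {"dx": 0, "dy": -25, "dz": 0, "spin": 0, "gripper": -1},
])

```text
t: 16.4
position: [0.5437, -0.2928, 0.2487]
orientation: [-89.8, -0.1, -85.5]
ft_force: [-0.1, -0.5, -3.7]
finger_gap: 0.0205
```

```bash
python3 - <<'E'
from h import *
s,c,im=snap('wrist','w12.png'); print(s['t'],s['position'],s['orientation'],s['finger_gap'],s['ft_force'])
zoom(im,180,340,130,384,2.3,'w12z.png')
from bench import monitor
print(monitor.sense()['position'])
E
```

```text
16.4 [ 0.54373566 -0.29283199  0.24874752] [-89.84497501  -0.11558229 -85.47279084] 0.02046216392401281 [-0.13597201 -0.51967137 -3.73800492]
[ 0.54481699 -0.29350449  0.25249901]
```

View pics/w12z.png

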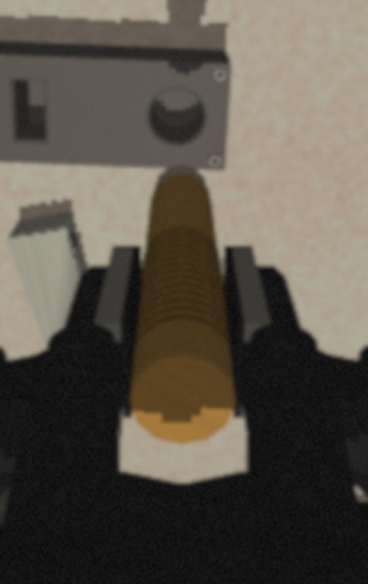

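```bash
python3 - <<'E'
from h import *
import pickle
s,c=pickle.load(open('pics/w12.png.pkl','rb'))
w=lambda u,v:(180+u/2.3-.4,130+v/2.3-.4)
print('tcp',s['position'],c['xyz'])
print('hole c',back(c,[w(177.5,115),w(149,115),w(206,115),w(178,87),w(178,143)],.05).round(4).tolist())
for dz in (-.003,0,.003):
  print('tip far edge',back(c,[w(182,168)],.160+dz).round(4),'top near edge',back(c,[w(184,442)],.280+dz).round(4),'top sides',back(c,[w(133,400),w(236,400)],.280+dz).round(4).tolist())
plan((.492+.001,.0645+.005,.25),-85.5,10)
E
```

```text
tcp [ 0.54373566 -0.29283199  0.24874752] [ 0.53782088 -0.21368381  0.3824569 ]
hole c [[0.5427, -0.2984, 0.05], [0.5273, -0.2996, 0.05], [0.5582, -0.2972, 0.05], [0.5418, -0.283, 0.05], [0.5442, -0.3142, 0.05]]
tip far edge [[ 0.5444 -0.2916  0.157 ]] top near edge [[ 0.546  -0.3097  0.277 ]] top sides [[0.535, -0.3001, 0.277], [0.5556, -0.2985, 0.277]]
tip far edge [[ 0.5443 -0.2906  0.16  ]] top near edge [[ 0.5458 -0.307   0.28  ]] top sides [[0.535, -0.2977, 0.28], [0.5551, -0.2961, 0.28]]
tip far edge [[ 0.5443 -0.2895  0.163 ]] top near edge [[ 0.5455 -0.3043  0.283 ]] top sides [[0.5351, -0.2952, 0.283], [0.5546, -0.2937, 0.283]]
from [ 0.5448 -0.2935  0.2525] yaw -85.47 dyaw -0.03
{'dx': -36.6, 'dy': 0.2, 'dz': -2.3, 'spin': 0.001}
{'dx': -36.6, 'dy': 0.2, 'dz': -2.3, 'spin': 0.0}
{'dx': -36.6, 'dy': 0.2, 'dz': -2.3, 'spin': 0.0}
{'dx': -36.6, 'dy': 0.2, 'dz': -2.3, 'spin': 0.0}
{'dx': -36.6, 'dy': 0.2, 'dz': -2.3, 'spin': 0.0}
{'dx': -36.6, 'dy': 0.2, 'dz': -2.3, 'spin': 0.0}
{'dx': -36.6, 'dy': 0.2, 'dz': -2.3, 'spin': 0.0}
{'dx': -36.6, 'dy': 0.2, 'dz': -2.3, 'spin': 0.0}
{'dx': -36.6, 'dy': 0.2, 'dz': -2.3, 'spin': 0.0}
{'dx': -36.6, 'dy': 0.2, 'dz': -2.3, 'spin': 0.0}
```

Emit:
send_rows([
  {"dx": -37, "dy": 0, "dz": -2.5, "spin": 0, "gripper": -1},
  {"dx": -37, "dy": 0, "dz": -2.5, "spin": 0, "gripper": -1},
  {"dx": -37, "dy": 0, "dz": -2.5, "spin": 0, "gripper": -1},
  {"dx": -37, "dy": 0, "dz": -2.5, "spin": 0, "gripper": -1},
  {"dx": -37, "dy": 0, "dz": -2.5, "spin": 0, "gripper": -1},
])

```text
t: 16.95
position: [0.5157, -0.1078, 0.2452]
orientation: [-90.0, -0.0, -85.5]
ft_force: [1.3, -0.0, -3.9]
finger_gap: 0.0206
```

Emit:
send_rows([
  {"dx": -37, "dy": 0, "dz": -2.5, "spin": 0, "gripper": -1},
  {"dx": -37, "dy": 0, "dz": -2.5, "spin": 0, "gripper": -1},
  {"dx": -37, "dy": 0, "dz": -2.5, "spin": 0, "gripper": -1},
  {"dx": -37, "dy": 0, "dz": -2.5, "spin": 0, "gripper": -1},
  {"dx": -36, "dy": 0, "dz": -2.5, "spin": 0, "gripper": -1},
])

```text
t: 17.45
position: [0.4888, 0.0747, 0.2452]
orientation: [-90.0, 0.0, -85.5]
ft_force: [0.6, 1.3, -4.2]
finger_gap: 0.0205
```

Emit:
send_rows([
  {"dx": 0, "dy": 10, "dz": 0, "spin": 0, "gripper": -1},
  {"dx": 0, "dy": 10, "dz": 0, "spin": 0, "gripper": -1},
  {"dx": 0, "dy": 0, "dz": 0, "spin": 0, "gripper": -1},
  {"dx": 0, "dy": 0, "dz": 0, "spin": 0, "gripper": -1},
  {"dx": 0, "dy": 0, "dz": 0, "spin": 0, "gripper": -1},
])

```text
t: 17.95
position: [0.4896, 0.0725, 0.2251]
orientation: [-90.0, -0.0, -85.5]
ft_force: [-0.7, -0.8, -2.9]
finger_gap: 0.0209
```

```bash
python3 - <<'E'
from h import *
s,c,im=snap('wrist','w13.png'); print(s['t'],s['position'],s['orientation'],s['finger_gap'],s['ft_force'])
zoom(im,180,340,100,384,2.1,'w13z.png')
s,c,im=snap('side','s13.png'); zoom(im,230,330,90,220,4.5,'s13z.png')
E
```

```text
17.95 [0.48962942 0.07254212 0.22508566] [-8.99779530e+01 -2.87789987e-03 -8.55402550e+01] 0.020880550452224277 [-0.65908415 -0.77237101 -2.93311576]
```

View pics/w13z.png

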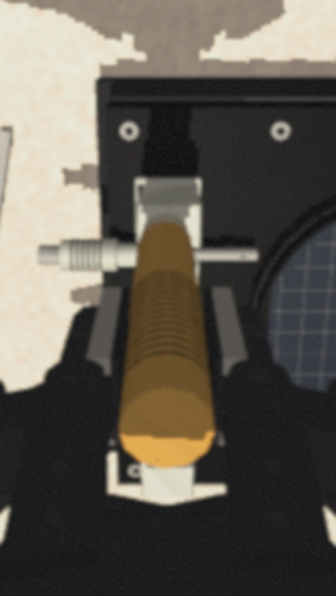

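View pics/s13z.png

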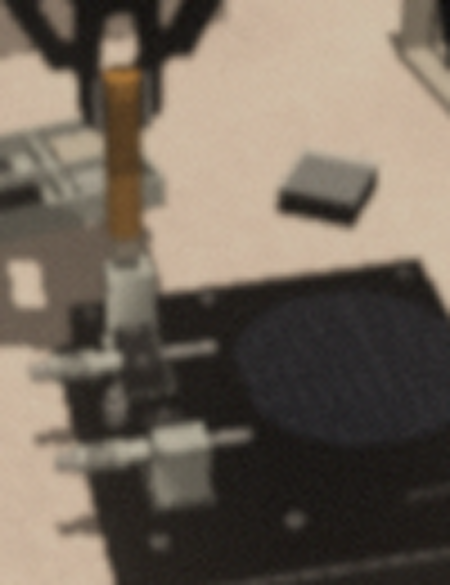

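```bash
python3 - <<'E'
from h import *
import pickle
s,c=pickle.load(open('pics/w13.png.pkl','rb'))
w=lambda u,v:(180+u/2.1-.4,100+v/2.1-.4)
print('tip far edge',back(c,[w(167,212),w(167,222)],.136).round(4).tolist())
print('wedge top corners',back(c,[w(136,205),w(200,205),w(168,188)],.122).round(4).tolist())
from bench import monitor; print(monitor.sense()['position'])
im=cv2.imread('pics/w13.png'); zoom(im,230,290,170,240,9,'w13zz.png')
E
```

```text
tip far edge [[0.4902, 0.0768, 0.136], [0.4906, 0.0724, 0.136]]
wedge top corners [[0.477, 0.0742, 0.122], [0.5046, 0.0764, 0.122], [0.4902, 0.0829, 0.122]]
[0.48958894 0.07275159 0.22507885]
```

View pics/w13zz.png

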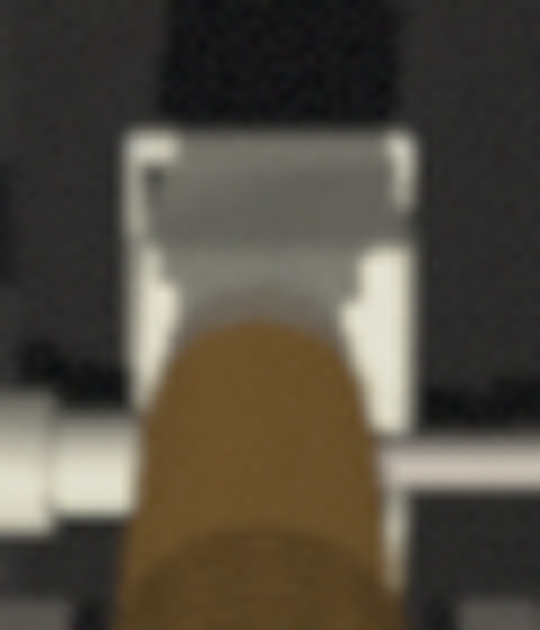

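```bash
python3 - <<'E'
from h import *
import pickle
s,c=pickle.load(open('pics/w13.png.pkl','rb'))
w=lambda u,v:(230+u/9-.45,170+v/9-.45)
print('tip far edge',back(c,[w(258,290)],.136).round(4).tolist())
print('wedge slope top edge',back(c,[w(140,247),w(410,247)],.122).round(4).tolist())
E
```

```text
tip far edge [[0.4896, 0.0756, 0.136]]
wedge slope top edge [[0.4777, 0.0745, 0.122], [0.5048, 0.0766, 0.122]]
```

Emit:
send_rows([
  {"dx": 0.5, "dy": 4, "dz": 1.5, "spin": 0, "gripper": -1},
  {"dx": 0, "dy": 4, "dz": 0, "spin": 0, "gripper": -1},
  {"dx": 0, "dy": 2, "dz": 0, "spin": 0, "gripper": -1},
  {"dx": 0, "dy": 0, "dz": 0, "spin": 0, "gripper": -1},
  {"dx": 0, "dy": 0, "dz": 0, "spin": 0, "gripper": -1},
])

```text
t: 18.55
position: [0.4909, 0.0729, 0.2147]
orientation: [-90.0, 0.0, -85.5]
ft_force: [0.2, -0.1, -4.3]
finger_gap: 0.0204
```

Emit:
send_rows([
  {"dx": 0, "dy": 2, "dz": 0, "spin": 0, "gripper": -1},
  {"dx": 0, "dy": 0, "dz": 0, "spin": 0, "gripper": -1},
  {"dx": 0, "dy": 2, "dz": 0, "spin": 0, "gripper": -1},
  {"dx": 0, "dy": 0, "dz": 0, "spin": 0, "gripper": -1},
  {"dx": 0, "dy": 0, "dz": 0, "spin": 0, "gripper": -1},
])

```text
t: 19.05
position: [0.4911, 0.0728, 0.211]
orientation: [-90.0, -0.0, -85.5]
ft_force: [1.3, -0.2, -1.6]
finger_gap: 0.0202
```

Emit:
send_rows([
  {"dx": 0, "dy": 2, "dz": 0, "spin": 0, "gripper": -1},
  {"dx": 0, "dy": 0, "dz": 0, "spin": 0, "gripper": -1},
  {"dx": 0, "dy": 2, "dz": 0, "spin": 0, "gripper": -1},
  {"dx": 0, "dy": 0, "dz": 0, "spin": 0, "gripper": -1},
  {"dx": 0, "dy": 0, "dz": 0, "spin": 0, "gripper": -1},
])

```text
t: 19.55
position: [0.491, 0.0728, 0.2068]
orientation: [-90.0, -0.0, -85.5]
ft_force: [2.4, -0.9, 1.0]
finger_gap: 0.0207
```

Emit:
send_rows([
  {"dx": 0, "dy": 2, "dz": 0, "spin": 0, "gripper": -1},
  {"dx": 0, "dy": 0, "dz": 0, "spin": 0, "gripper": -1},
  {"dx": 0, "dy": 2, "dz": 0, "spin": 0, "gripper": -1},
  {"dx": 0, "dy": 0, "dz": 0, "spin": 0, "gripper": -1},
  {"dx": 0, "dy": 0, "dz": 0, "spin": 0, "gripper": -1},
])

```text
t: 20.05
position: [0.4909, 0.0728, 0.2027]
orientation: [-90.0, -0.0, -85.5]
ft_force: [0.9, -3.3, 1.9]
finger_gap: 0.0208
```

```bash
python3 - <<'E'
from h import *
s,c,im=snap('wrist','w14.png'); print(s['t'],s['position'],s['ft_force'])
zoom(im,180,340,130,384,2.3,'w14z.png')
s,c,im=snap('side','s14.png'); zoom(im,230,330,100,220,5,'s14z.png')
E
```

```text
20.05 [0.49086652 0.07277468 0.20265376] [ 0.92396408 -3.30049559  1.90182377]
```

View pics/w14z.png

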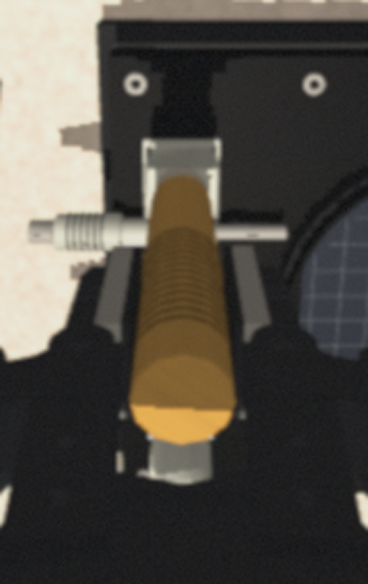

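View pics/s14z.png

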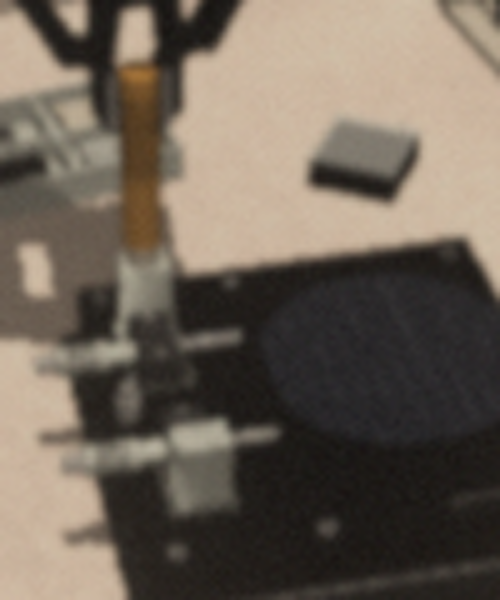

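Emit:
send_rows([
  {"dx": 0, "dy": 2, "dz": 0, "spin": 0, "gripper": -1},
  {"dx": 0, "dy": 0, "dz": 0, "spin": 0, "gripper": -1},
  {"dx": 0, "dy": 0, "dz": 0, "spin": 0, "gripper": -1},
  {"dx": 0, "dy": 0, "dz": 0, "spin": 0, "gripper": -1},
  {"dx": 0, "dy": 0, "dz": 0, "spin": 0, "gripper": -1},
])

```text
t: 20.65
position: [0.4914, 0.0728, 0.2018]
orientation: [-89.9, -0.0, -85.5]
ft_force: [-0.1, -3.1, 12.4]
finger_gap: 0.0204
```

Emit:
send_rows([
  {"dx": 0, "dy": 2, "dz": 0, "spin": 0, "gripper": -1},
  {"dx": 0, "dy": 0, "dz": 0, "spin": 0, "gripper": -1},
  {"dx": 0, "dy": 0, "dz": 0, "spin": 0, "gripper": -1},
  {"dx": 0, "dy": 0, "dz": 0, "spin": 0, "gripper": -1},
  {"dx": 0, "dy": 0, "dz": 0, "spin": 0, "gripper": -1},
])

```text
t: 21.15
position: [0.4921, 0.0728, 0.2013]
orientation: [-89.8, -0.0, -85.5]
ft_force: [-4.3, -1.9, 27.4]
finger_gap: 0.0208
```

Emit:
send_rows([
  {"dx": 0, "dy": -10, "dz": 0, "spin": 0, "gripper": -1},
  {"dx": 0, "dy": -30, "dz": 0, "spin": 0, "gripper": -1},
  {"dx": 12, "dy": -15, "dz": 0, "spin": 0, "gripper": -1},
  {"dx": 20, "dy": 0, "dz": 0, "spin": 0, "gripper": -1},
  {"dx": 23, "dy": 0, "dz": 0, "spin": 0, "gripper": -1},
])

```text
t: 21.65
position: [0.4946, 0.0181, 0.2536]
orientation: [-90.1, 0.1, -85.4]
ft_force: [0.1, -0.0, -3.7]
finger_gap: 0.0204
```

```bash
python3 - <<'E'
from h import *
s,c,im=snap('wrist','w15.png'); print(s['t'],s['position'],s['ft_force'],s['finger_gap'])
im2=np.clip((im.astype(float)-5)*1.6,0,255).astype('uint8')
zoom(im2,190,320,80,230,5,'w15z.png')
from bench import monitor; print(monitor.sense()['ft_force'])
E
```

```text
21.65 [0.49457684 0.01808613 0.25356021] [ 0.08126929 -0.0136961  -3.7062228 ] 0.020438070626427732
[-0.37091417 -3.53234935 -3.6485459 ]
```

View pics/w15z.png

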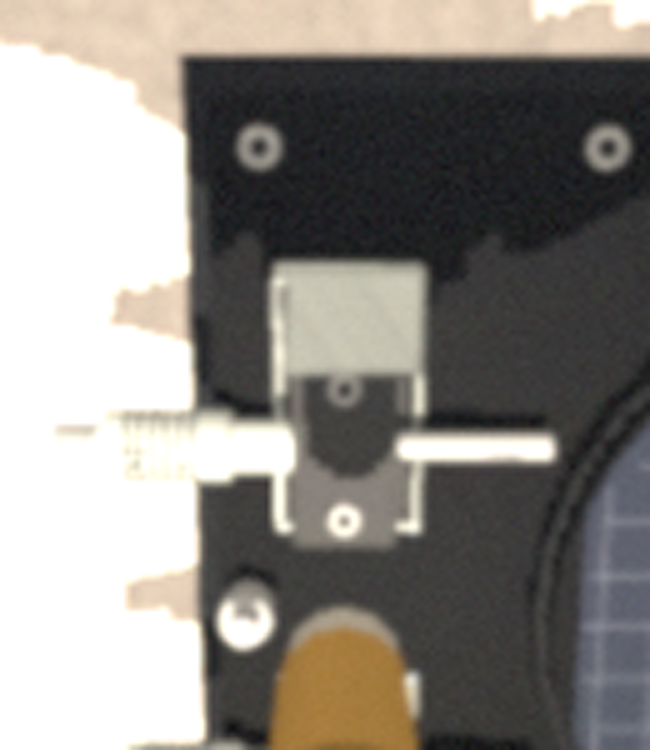

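```bash
python3 - <<'E'
from h import *
import pickle
a=np.radians(4.45)
def st(P):
    P=np.atleast_2d(P); return (1e3*np.c_[P[:,0]*np.cos(a)+P[:,1]*np.sin(a),-P[:,0]*np.sin(a)+P[:,1]*np.cos(a)]).round(1).tolist()
s,c=pickle.load(open('pics/w15.png.pkl','rb')); w=lambda u,v:(190+u/5-.4,80+v/5-.4)
print('AFTER block -y edge',st(back(c,[w(343,548)],.085)),'screws',st(back(c,[w(344,389),w(344,520)],.085)),'rim -y',st(back(c,[w(285,534),w(412,534)],.065)),'rim x',st(back(c,[w(272,500),w(424,500)],.065)),'stage screws',st(back(c,[w(259,147),w(606,148)],.065)))
for zt in (.109,.112): print('wedge top',st(back(c,[w(290,376),w(424,376),w(290,265),w(428,263)],zt)))
s,c=pickle.load(open('pics/w10.png.pkl','rb')); w=lambda u,v:(180+u/4-.4,100+v/4-.4)
print('BEFORE block -y edge',st(back(c,[w(301,396)],.085)),'screws',st(back(c,[w(301,375)],.085)),'rim -y',st(back(c,[w(250,386),w(360,386)],.065)),'stage screws',st(back(c,[w(230,70),w(519,70)],.065)))
E
python3 - <<'E'
import os; os.chdir('.')
import cv2,numpy as np
a=cv2.imread('pics/w10.png')[185:215,230:285]; b=cv2.imread('pics/w15.png')[172:202,232:287]
o=np.vstack([cv2.resize(np.clip((x.astype(float)-5)*1.8,0,255).astype('uint8'),None,fx=9,fy=9,interpolation=cv2.INTER_CUBIC) for x in (a,b)])
cv2.imwrite('pics/cmp.png',o)
E
```

```text
AFTER block -y edge [[494.2, -29.0]] screws [[494.4, 7.7], [494.4, -22.3]] rim -y [[480.0, -31.2], [511.0, -31.2]] rim x [[476.9, -22.7], [513.7, -22.6]] stage screws [[475.2, 58.7], [552.9, 58.6]]
wedge top [[483.5, 14.3], [510.7, 14.4], [483.7, 36.4], [511.1, 36.8]]
wedge top [[483.6, 14.8], [510.5, 14.9], [483.8, 36.6], [510.9, 37.1]]
BEFORE block -y edge [[494.4, -27.1]] screws [[494.4, -21.1]] rim -y [[479.3, -30.6], [511.6, -30.6]] stage screws [[475.3, 58.6], [553.1, 58.9]]
```

View pics/cmp.png

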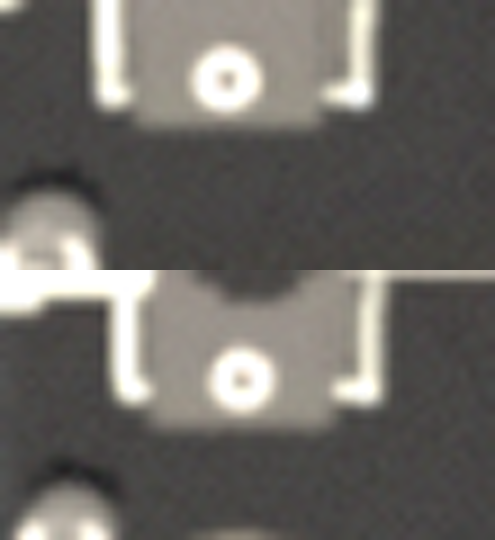

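```bash
python3 - <<'E'
from h import *
plan((.543,-.292,.25),-85.5,10)
E
```

```text
from [0.4948 0.0153 0.2533] yaw -85.49 dyaw -0.01
{'dx': 31.0, 'dy': 0.3, 'dz': 2.4, 'spin': 0.0}
{'dx': 31.0, 'dy': 0.3, 'dz': 2.4, 'spin': 0.0}
{'dx': 31.0, 'dy': 0.3, 'dz': 2.4, 'spin': 0.0}
{'dx': 31.0, 'dy': 0.3, 'dz': 2.4, 'spin': 0.0}
{'dx': 31.0, 'dy': 0.3, 'dz': 2.4, 'spin': 0.0}
{'dx': 31.0, 'dy': 0.3, 'dz': 2.4, 'spin': 0.0}
{'dx': 31.0, 'dy': 0.3, 'dz': 2.4, 'spin': 0.0}
{'dx': 31.0, 'dy': 0.3, 'dz': 2.4, 'spin': 0.0}
{'dx': 31.0, 'dy': 0.3, 'dz': 2.4, 'spin': 0.0}
{'dx': 31.0, 'dy': 0.3, 'dz': 2.4, 'spin': 0.0}
```

Emit:
send_rows([
  {"dx": 31, "dy": 0, "dz": 2.4, "spin": 0, "gripper": -1},
  {"dx": 31, "dy": 0, "dz": 2.4, "spin": 0, "gripper": -1},
  {"dx": 31, "dy": 0, "dz": 2.4, "spin": 0, "gripper": -1},
  {"dx": 31, "dy": 0, "dz": 2.4, "spin": 0, "gripper": -1},
  {"dx": 31, "dy": 0, "dz": 2.4, "spin": 0, "gripper": -1},
])

```text
t: 22.2
position: [0.5188, -0.1362, 0.2529]
orientation: [-90.1, 0.1, -85.5]
ft_force: [0.8, 1.0, -3.3]
finger_gap: 0.0205
```

Emit:
send_rows([
  {"dx": 31, "dy": 0, "dz": 2.4, "spin": 0, "gripper": -1},
  {"dx": 31, "dy": 0, "dz": 2.4, "spin": 0, "gripper": -1},
  {"dx": 31, "dy": 0, "dz": 2.4, "spin": 0, "gripper": -1},
  {"dx": 31, "dy": 0, "dz": 2.4, "spin": 0, "gripper": -1},
  {"dx": 31, "dy": 0, "dz": 2.4, "spin": 0, "gripper": -1},
])

```text
t: 22.7
position: [0.5432, -0.2896, 0.2527]
orientation: [-90.1, 0.1, -85.5]
ft_force: [1.2, -0.1, -3.4]
finger_gap: 0.0204
```

Emit:
send_rows([
  {"dx": 0, "dy": 20, "dz": 0, "spin": 0, "gripper": -1},
  {"dx": 0, "dy": 25, "dz": 0, "spin": 0, "gripper": -1},
  {"dx": 0, "dy": 20, "dz": 0, "spin": 0, "gripper": -1},
  {"dx": 0, "dy": 0, "dz": 0, "spin": 0, "gripper": -1},
  {"dx": 0, "dy": 0, "dz": 0, "spin": 0, "gripper": -1},
])

```text
t: 23.2
position: [0.5435, -0.2887, 0.1887]
orientation: [-90.1, 0.1, -85.5]
ft_force: [0.6, 0.3, -4.0]
finger_gap: 0.0208
```

```bash
python3 - <<'E'
from h import *
s,c,im=snap('wrist','w16.png'); print(s['t'],s['position'],s['orientation'],s['finger_gap'],s['ft_force'])
zoom(im,200,320,140,250,6,'w16z.png')
E
```

```text
23.2 [ 0.54351379 -0.28872963  0.18871385] [-9.00568258e+01  6.63532348e-02 -8.54689243e+01] 0.02076713408389748 [ 0.55876117  0.27124263 -3.99077175]
```

View pics/w16z.png

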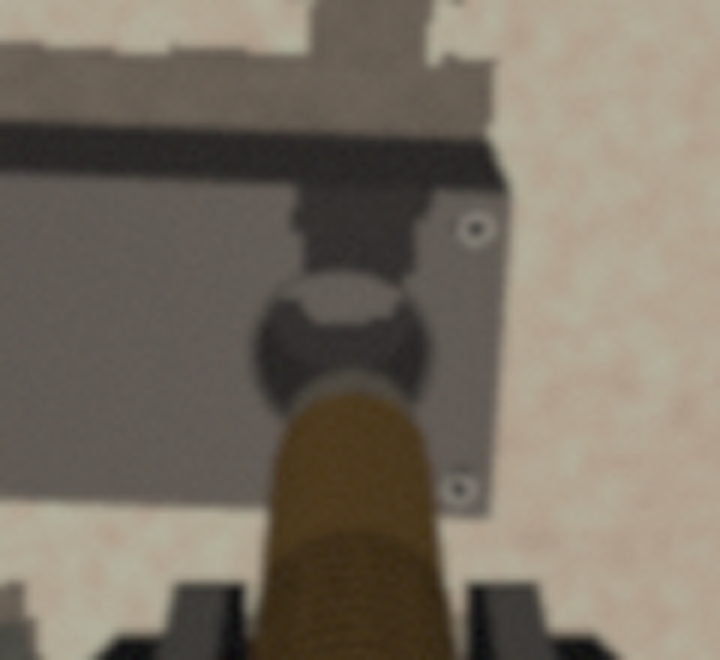

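```bash
python3 - <<'E'
from h import *
import pickle
from bench import monitor
s,c=pickle.load(open('pics/w16.png.pkl','rb')); w=lambda u,v:(200+u/6-.42,140+v/6-.42)
print('hole far edge, sides',back(c,[w(344,272),w(258,350),w(430,350)],.05).round(4).tolist())
print('stand corners',back(c,[w(510,188),w(490,516)],.05).round(4).tolist())
print('tip far edge',back(c,[w(352,372)],.0994).round(4).tolist(), 'sides',back(c,[w(290,415),w(420,415)],.0994).round(4).tolist())
print(monitor.sense()['position'])
E
```

```text
hole far edge, sides [[0.5417, -0.2842, 0.05], [0.5278, -0.2995, 0.05], [0.5577, -0.2971, 0.05]]
stand corners [[0.5685, -0.2674, 0.05], [0.5714, -0.3275, 0.05]]
tip far edge [[0.5433, -0.2855, 0.0994]] sides [[0.5349, -0.2927, 0.0994], [0.5536, -0.2913, 0.0994]]
[ 0.54390004 -0.28902512  0.18954362]
```

Emit:
send_rows([
  {"dx": 3.2, "dy": 10, "dz": -1.6, "spin": 0, "gripper": -1},
  {"dx": 0, "dy": 15, "dz": 0, "spin": 0, "gripper": -1},
  {"dx": 0, "dy": 15, "dz": 0, "spin": 0, "gripper": -1},
  {"dx": 0, "dy": 15, "dz": 0, "spin": 0, "gripper": -1},
  {"dx": 0, "dy": 5, "dz": 0, "spin": 0, "gripper": -1},
])

```text
t: 23.75
position: [0.5414, -0.2919, 0.1262]
orientation: [-90.2, 0.1, -85.5]
ft_force: [-0.8, 0.9, -3.2]
finger_gap: 0.0204
```

Emit:
send_rows([
  {"dx": 0, "dy": 8, "dz": 0, "spin": 0, "gripper": -1},
  {"dx": 0, "dy": 6, "dz": 0, "spin": 0, "gripper": -1},
  {"dx": 0, "dy": 3, "dz": 0, "spin": 0, "gripper": -1},
  {"dx": 0, "dy": 0, "dz": 0, "spin": 0, "gripper": -1},
  {"dx": 0, "dy": 0, "dz": 0, "spin": 0, "gripper": -1},
])

```text
t: 24.25
position: [0.5424, -0.2925, 0.1121]
orientation: [-90.0, -0.0, -85.5]
ft_force: [0.8, -0.1, -3.4]
finger_gap: 0.0207
```

Emit:
send_rows([
  {"dx": 0, "dy": 4, "dz": 0, "spin": 0, "gripper": -1},
  {"dx": 0, "dy": 2, "dz": 0, "spin": 0, "gripper": -1},
  {"dx": 0, "dy": 0, "dz": 0, "spin": 0, "gripper": -1},
  {"dx": 0, "dy": 0, "dz": 0, "spin": 0, "gripper": -1},
  {"dx": 0, "dy": 0, "dz": 0, "spin": 0, "gripper": -1},
])

```text
t: 24.75
position: [0.5423, -0.2925, 0.1059]
orientation: [-90.0, -0.0, -85.5]
ft_force: [0.8, 0.6, -3.1]
finger_gap: 0.0205
```

Emit:
send_rows([
  {"dx": 0, "dy": 1, "dz": 0, "spin": 0, "gripper": -1},
  {"dx": 0, "dy": 1, "dz": 0, "spin": 0, "gripper": -1},
  {"dx": 0, "dy": 0, "dz": 0, "spin": 0, "gripper": -1},
  {"dx": 0, "dy": 0, "dz": 0, "spin": 0, "gripper": -1},
  {"dx": 0, "dy": 0, "dz": 0, "spin": 0, "gripper": -1},
])

```text
t: 25.25
position: [0.5426, -0.2927, 0.105]
orientation: [-89.9, -0.1, -85.5]
ft_force: [-3.1, 1.1, 7.7]
finger_gap: 0.0207
```

Emit:
send_rows([
  {"dx": 0, "dy": -1, "dz": 0, "spin": 0, "gripper": -1},
  {"dx": 0, "dy": 0, "dz": 0, "spin": 0, "gripper": -0.3},
  {"dx": 0, "dy": 0, "dz": 0, "spin": 0, "gripper": 0.1},
  {"dx": 0, "dy": 0, "dz": 0, "spin": 0, "gripper": 0.1},
  {"dx": 0, "dy": 0, "dz": 0, "spin": 0, "gripper": 0.1},
])

```text
t: 25.75
position: [0.5423, -0.2925, 0.1048]
orientation: [-90.0, -0.0, -85.5]
ft_force: [0.4, -0.6, 0.5]
finger_gap: 0.0468
```

Emit:
send_rows([
  {"dx": 0, "dy": -10, "dz": 0, "spin": 0, "gripper": 0.2},
  {"dx": 0, "dy": -25, "dz": 0, "spin": 0, "gripper": 0.2},
  {"dx": 0, "dy": -35, "dz": 0, "spin": 0, "gripper": 0.2},
  {"dx": 0, "dy": -35, "dz": 0, "spin": 0, "gripper": 0.2},
  {"dx": 0, "dy": -15, "dz": 0, "spin": 0, "gripper": 0.2},
])

```text
t: 26.25
position: [0.5432, -0.293, 0.2292]
orientation: [-89.8, -0.2, -85.5]
ft_force: [-0.2, 0.1, 1.2]
finger_gap: 0.0512
```

```bash
python3 - <<'E'
from h import *
s,c,im=snap('wrist','w17.png'); print(s['t'],s['position'],s['orientation'],s['finger_gap'],s['ft_force'])
zoom(im,200,320,140,300,3.6,'w17z.png')
s,c,im=snap('side','s17.png'); zoom(im,200,350,130,310,3.2,'s17z.png')
plan((.49,.03,.24),-85.5,10)
E
```

```text
26.25 [ 0.54315347 -0.29297079  0.22915049] [-89.77063994  -0.17458263 -85.47164359] 0.05118193919771782 [-0.23155387  0.12495514  1.2413583 ]
from [ 0.5432 -0.293   0.228 ] yaw -85.47 dyaw -0.03
{'dx': -32.6, 'dy': -1.2, 'dz': -2.8, 'spin': 0.0}
{'dx': -32.6, 'dy': -1.2, 'dz': -2.8, 'spin': 0.0}
{'dx': -32.6, 'dy': -1.2, 'dz': -2.8, 'spin': 0.0}
{'dx': -32.6, 'dy': -1.2, 'dz': -2.8, 'spin': 0.0}
{'dx': -32.6, 'dy': -1.2, 'dz': -2.8, 'spin': 0.0}
{'dx': -32.6, 'dy': -1.2, 'dz': -2.8, 'spin': 0.0}
{'dx': -32.6, 'dy': -1.2, 'dz': -2.8, 'spin': 0.0}
{'dx': -32.6, 'dy': -1.2, 'dz': -2.8, 'spin': 0.0}
{'dx': -32.6, 'dy': -1.2, 'dz': -2.8, 'spin': 0.0}
{'dx': -32.6, 'dy': -1.2, 'dz': -2.8, 'spin': 0.0}
```

View pics/w17z.png

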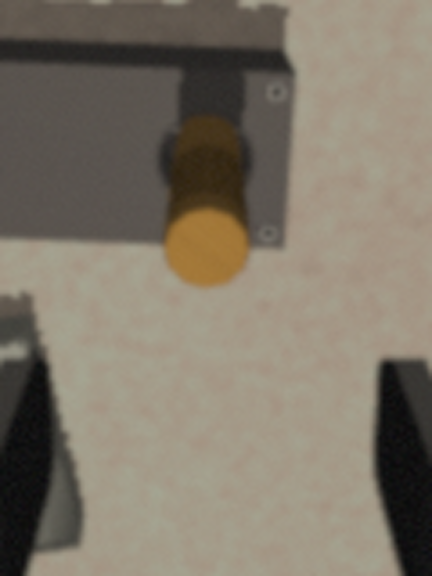

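View pics/s17z.png

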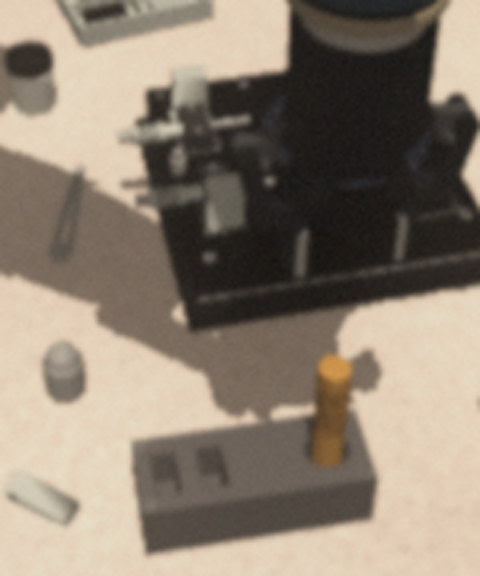

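```bash
python3 - <<'E'
from h import *
import pickle
s,c=pickle.load(open('pics/s17.png.pkl','rb')); im=cv2.imread('pics/s17.png'); zoom(im,240,290,140,190,12,'s17w.png')
# predicted wedge top corners for z .112 / .120 from w15 xy (stage axes 4.45deg)
a=np.radians(4.45); Rm=np.array([[np.cos(a),-np.sin(a)],[np.sin(a),np.cos(a)]])
for zt in (.110,.112,.116,.120):
    P=[np.r_[Rm@np.array(p)/1e3,zt] for p in ((483.2,14.6),(511,14.6),(483.2,36.2),(511,36.2))]
    print(zt,((proj(c,P)-[240,140])*12).round(0).tolist())
E
```

```text
0.11 [[182.0, 184.0], [300.0, 167.0], [165.0, 130.0], [281.0, 114.0]]
0.112 [[182.0, 176.0], [300.0, 160.0], [164.0, 123.0], [281.0, 107.0]]
0.116 [[182.0, 162.0], [300.0, 146.0], [164.0, 109.0], [281.0, 93.0]]
0.12 [[181.0, 148.0], [300.0, 132.0], [163.0, 95.0], [280.0, 79.0]]
```

View pics/s17w.png

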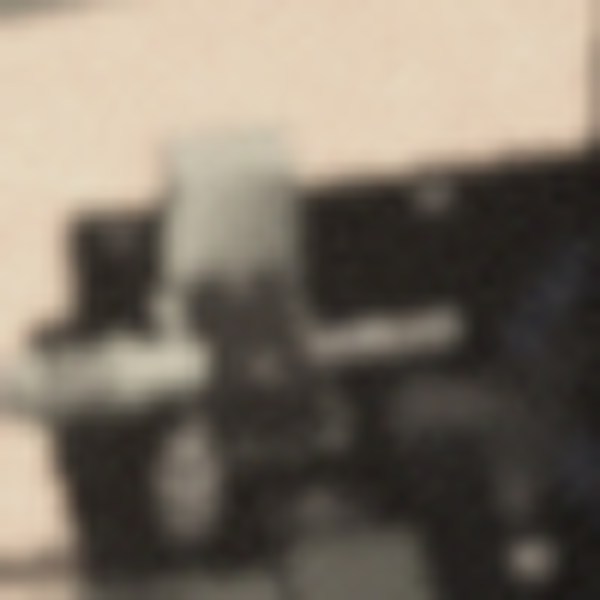

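```bash
python3 -c "
from bench import workorder,monitor
print(workorder.job_done()); s=monitor.sense(); print(s['t'],s['ft_force'])"
```

```text
the job is handed in; nothing more can be done
None
the job is handed in; nothing more can be done
```

I set the 80 mm wedge in the gap beside the left block, tapped it tight with the bar, and put the bar back upright in its stand hole. I handed the job in at about 26 s of the 64 s; the interface gave no verdict.

- **Setting the wedge:** I put it in thin end down with the slope outward and let go. In the pictures it stood freely before the bar came near it. On the way in, the gap's outer edge pushed it sideways with up to about 6 N, so I shifted it about 4 mm toward the block as it went down.
- **Tapping:** I pushed it down about 9 mm with the nylon end. The wrist force then rose steeply to about 31 N, above the 12–20 N that locks it.
- **Block and wedge checks:** In the wrist pictures the block had moved about 1.5–1.8 mm inward, matching its 1.2–1.8 mm of play. The side view put the wedge top at about 107–110 mm, at or slightly below the seat height.
- **Bar:** It touched the hole's floor at the height I first gripped it, so it had not slipped. The last pictures show it standing alone and upright, with the gripper open and well above it.

- **Not measured:** I could not measure how hard the wedge presses on the block by itself. Positions from the pictures are only good to about 1–2 mm.
- **Readings that disagreed:** The network's mouth position was about 4 mm off my own measurement, and I used mine. The wedge top sits about 2 mm off the gap's centre in x, inside the 6 mm allowed.
- **Rest of the bench:** Nothing touched the chuck or moved the other things that I could see, but I did not measure each one's position.

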